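Rack printed trailer axles in the parts drawer under its keeper bar

TASK

Put the printed trailer axles away: lift the keeper bar off its supports in the open parts drawer, set it on the bench clear of the drawer, and lay every axle lying on the bench across the two notched rails, bottomed in a pair of facing notches, one axle per pair, its end flanges outside the rails. Then lay the keeper bar back across its two end supports, over the axles and about centred, and push the drawer fully shut with everything still in place. Leave the bottle, the cup and the printed jockey wheel where they stand.

Things in the scene. Friction and masses are not known exactly. Their poses are not given: they have to be found in the camera images.
- drawer (a joint): how far the drawer has been pushed in, in m: 0 fully open (as it starts), 0.24 fully shut. The cabinet is a low grey box 260 deep, 210 wide, 112 high, its front towards the robot
- rack (a point): middle of the rack in the drawer, level with the notch bottoms (42 above the bench). x points into the cabinet (push-shut way), z up. Notched rails, 6 thick, run along x at y = -50 and +50; notches 20 wide, 16 deep, open upward, at x = -66, -22, +22, +66 in both. A racked axle lies along y, centre at y = 0, z = +7. Drawer fully open: cabinet's front edge at x = +122
- support_front (a point): middle of the top face of the keeper support nearer the robot: a U-shaped block 16 long in x, its top 17 above the notch bottoms, at x = -106, y = 0 of the rack; cheeks 12 high rise from it, 26 apart in y
- support_back (a point): the same for the support nearer the cabinet, at x = +106, y = 0 of the rack
- floor (a point): middle of the drawer's floor, 22 below the notch bottoms. Inside, the drawer reaches 118 to the front (panel 12 thick, its top 68 above this floor) and 112 to the back, and 88 to each side; side and back walls are 6 thick, 40 high
- handle (a point): middle of the drawer's bar handle, on the bar's axis: a steel bar 10 thick and 100 long along rack y, 76 above the bench, 42 in front of the drawer's face, can be pinched from above
- keeper: keeper bar: flat aluminium bar 216 long, 20 wide, 8 thick, with a black grip block on top in the middle, 60 long, 14 wide, rising from 8 to 34 above the underside. Origin at the centre of its underside; x runs along it, z up. Laid on its supports its origin is at x = 0, y = 0, z = +17 in the rack frame, 3 above the axles, x along rack x; either way round. It starts there
- axle1: dark grey printed model trailer axle: a square beam 140 long, 14 x 14 in section, with a square flange 24 x 24 x 10 thick near each end (flange inner faces 60 from the middle) and a round stub end, 160 long over all. Origin at its centre (12 above the bench when lying on its flanges); x runs along it. Any quarter turn about x is the same
- axle2: dark grey printed model trailer axle: a square beam 140 long, 14 x 14 in section, with a square flange 24 x 24 x 10 thick near each end (flange inner faces 60 from the middle) and a round stub end, 160 long over all. Origin at its centre (12 above the bench when lying on its flanges); x runs along it. Any quarter turn about x is the same
- axle3: dark grey printed model trailer axle: a square beam 140 long, 14 x 14 in section, with a square flange 24 x 24 x 10 thick near each end (flange inner faces 60 from the middle) and a round stub end, 160 long over all. Origin at its centre (12 above the bench when lying on its flanges); x runs along it. Any quarter turn about x is the same
- axle4: dark grey printed model trailer axle: a square beam 140 long, 14 x 14 in section, with a square flange 24 x 24 x 10 thick near each end (flange inner faces 60 from the middle) and a round stub end, 160 long over all. Origin at its centre (12 above the bench when lying on its flanges); x runs along it. Any quarter turn about x is the same
- bottle: grey resin bottle, 70 across, 170 tall; origin at the centre of its underside; a bystander, leave it alone
- cup: clear mixing cup, 72 across, 80 tall; origin at the centre of its underside; a bystander, leave it alone
- jockey: dark grey printed jockey wheel lying flat: a 64 disc 16 thick with an arm to 125 along x; origin under the disc's centre; a bystander, leave it alone
Not all that is in view belongs to the job. Leave any turquoise look-alike of the axle2 alone. Leave any purple look-alike of the axle3 alone.

How it is judged:
On the way, in this order (a step that is already met when the one before it is completed fails the run):
1. the keeper bar lies on the bench, clear of the drawer (height (world z) of keeper below 0.03 m and horizontal distance between keeper and rack above 0.12 m), for 0.2 s.
2. every axle lies across both rails, down in its notches (z of axle1 in the frame of rack between 0.003 and 0.011 m and y of axle1 in the frame of rack between -0.011 and 0.011 m and x of axle1 in the frame of rack between -0.078 and 0.078 m and angle between the x axis of each of axle1, axle2, axle3, axle4 and the y axis of rack, either way round below 0.1 rad and z of axle2 in the frame of rack between 0.003 and 0.011 m and y of axle2 in the frame of rack between -0.011 and 0.011 m and x of axle2 in the frame of rack between -0.078 and 0.078 m and z of axle3 in the frame of rack between 0.003 and 0.011 m and y of axle3 in the frame of rack between -0.011 and 0.011 m and x of axle3 in the frame of rack between -0.078 and 0.078 m and z of axle4 in the frame of rack between 0.003 and 0.011 m and y of axle4 in the frame of rack between -0.011 and 0.011 m and x of axle4 in the frame of rack between -0.078 and 0.078 m), for 0.2 s.
3. the keeper bar lies on both its supports, over the racked axles, the drawer still out (all of step 2 and z of keeper in the frame of rack between 0.013 and 0.021 m and y of keeper in the frame of rack between -0.008 and 0.008 m and x of keeper in the frame of rack between -0.011 and 0.011 m and angle between the x axis of keeper and the x axis of rack, either way round below 0.08 rad and value of joint drawer below 0.12 m), for 0.2 s.
At the end, for the whole second after the job is handed in: The drawer is shut to within 10 mm; every axle lies across both rails bottomed in a notch pair (height within 4 mm, within 11 mm of centred between the rails, within 0.10 rad of square); the keeper bar lies on both supports (height within 4 mm, 11 mm along, 8 mm across, 0.08 rad); all at rest (all of step 2 and value of joint drawer above 0.23 m and z of keeper in the frame of rack between 0.013 and 0.021 m and y of keeper in the frame of rack between -0.008 and 0.008 m and x of keeper in the frame of rack between -0.011 and 0.011 m and angle between the x axis of keeper and the x axis of rack, either way round below 0.08 rad and linear speed of each of axle1, axle2, axle3, axle4, keeper below 0.02 m/s); the robot touches nothing.
It fails at once if the bottle is shifted by more than 40 mm or tipped over (distance of bottle from where it was at the start of the episode above 0.04 m or angle between bottle's own z axis and vertical above 0.5 rad).
It fails at once if the cup is shifted by more than 40 mm or tipped over (distance of cup from where it was at the start of the episode above 0.04 m or angle between cup's own z axis and vertical above 0.5 rad).
It fails at once if the jockey is shifted by more than 40 mm or tipped over (distance of jockey from where it was at the start of the episode above 0.04 m or angle between jockey's own z axis and vertical above 0.5 rad).
Of axle1, axle2, axle3, axle4 only 3 to 4 are there at a start; the rules pass over those that are not, and their reading is None.
At some moment in a run one of axle1, axle2, axle3, axle4, keeper may be knocked a few centimetres aside while the robot is not near it.
Once in a run the grip may slacken for a moment while it holds something.
It also fails if it takes over 210 s, if anything falls off the work surface, if the arm or the gripper's body presses on something with over 40 N, if the wrist force passes 120 N, or if a joint passes its speed limit or range.

ROBOT

A 7-joint arm with a two-finger parallel gripper is mounted at the origin on the work surface. World frame = base frame: x ahead of the robot, y to its left, z up, the work surface at z = 0. Lengths are in m, angles in rad, forces in N, time in s.
With the tool pointing down it reaches from about 0.4 to 0.925 m from the base axis. Payload 5.6 kg.
Tool frame: the origin (TCP) lies at the very end of the fingers, on their centre line; the grasp point (between the pads) lies 19 mm behind it; z points along the fingers, y is the line along which they close (so a half turn about z gives the same grasp; the last joint's range is limited). The gripper opens to 85 mm and grips with 20 to 120 N. Pads are 22 mm wide; open, the fingers measure 114 mm over their backs; the gripper's body (76 mm by 85 mm) begins 54 mm behind the grasp point. The pads swing forward as they close: fully open they stand 13 mm farther back than shut.
Start: joints at [1.097, 0.468, -0.012, 1.603, 0.006, 1.071, -0.056], TCP at [0.271, -0.591, 0.231] pointing down, gripper open.
Joint ranges: [-2.53, 2.53], [-0.31, 2.02], [-1.57, 1.55], [0.28, 2.44], [-1.29, 4.43], [0.15, 1.84], [-2.92, 2.92]. Speed limits (rad/s): [2.57, 2.57, 3.14, 3.14, 3.14, 3.14, 3.14].

INTERFACE

Orientations are given as a rotation vector (axis times angle).
In Python, from bench import env gives the robot as it stands.
- The arm moves only by the tool send_rows, never from a script. Its argument "deltas" is a list of rows, each a list of 3 entries, a list of its own where there are three numbers: the shift along the tool's x, y, z in units of 30 mm (1.0 is 30 mm), then the turn, a rotation vector about the tool's x, y, z in units of 6 degrees (1.0 is 6 degrees), then the finger opening in mm, from 0 to 85.4. A call has 1 to 10 rows; each row is the pose to reach, as a shift and turn from the pose commanded when the call began, along the tool's axes at that moment; what a row does not reach only later rows make up. A row lasts 1/8 s, in which the tool goes at most 62.5 mm and 10.7 degrees, less where a joint would pass 70% of its speed; a pose out of reach is approached as far as the arm can. A call with a gripper value outside its range is refused whole. The fingers move at their own pace and stop on an object; the grip force is fixed at half the most. Time passes only in rows, so rows that repeat a pose let the fingers close. It gives the time, the measured TCP pose, the force, the opening and the grip force at its end, in the units of the state.
- env.read_state(): the state, without advancing time (a new reading comes with each control period).
- env.snapshot(name): name is "scene" or "top" or "wrist"; returns a dict with "img" (480x640x3 uint8, red, green, blue), "vfov" (degrees; the focal length in pixels is half the picture's height over the tangent of half this angle, whatever the lens; pixels are square), "cx", "cy" (the principal point, pixels), "k1" (the pictures are not rectified: a ray, as slopes to the right and down, at radius r is drawn at 1 + k1 r^2 times it, then the intrinsics apply), "R" (3x3) and "t" (3): a world point X has camera coordinates R X + t. Camera axes: x right, y down, z forward; pixel columns grow to the right and rows downward; lengths in m; the calibration is good to about 2 mm. A picture is of the moment at which its call begins. There is no depth.
- env.hand_in(): hands the job in; it is judged then, once.
Trained networks look in the newest picture that a camera, given by its name, has taken for a name from the list of things; names that differ only in an ending like _2 or _b are one class to them, and where a whole thing is asked for, a point or a joint stands for the part that bears it (a point fixed in the world has none). Each returns a list of dicts, best first, with "conf" (0 to 1); they miss things now and then, are a little off and sometimes report something else, mostly with a low value. They report only what shows in the picture. A call takes as long as a camera call. They do not tell look-alikes from the thing itself.
- env.silhouettes(name, camera): "region" (480x640 bool, what is visible of it) and "uv" ([column, row] in pixels, amid what is visible of it).
- env.mark_of(name, camera): "uv" ([column, row] in pixels: a listed point, or the origin of a listed thing).
The state is a dict: "time": time; "joint_pos": joint angles; "qvel": joint speeds; "joint_torque": joint torques, N m; "position": TCP position; "eef_rot": TCP orientation; "ft_force": force on the tool from outside, world axes, zero at the start; "torque": the same for the moment, N m; "width": finger opening in m; "grip_force": force on a finger pad.
Only numpy, scipy, OpenCV 4.12 (cv2) and the standard library are available. Lean on these libraries where they do the work, as an engineer would, in place of code of your own. Each camera call takes 0.05 s, during which the arm holds its last target. There are 200 camera calls.

## Working session

There is one attempt and no reset: what is moved stays moved. The work goes in short steps, Python scripts to look and compute and a tool call to move; the robot and the scene stay as the last step left them, time stands still between calls to the robot, and variables do not carry over. Pictures are saved under pics/ and viewed, at most 14 in all, crops included, and the job is handed in when it is done.

Besides the shell and the picture viewer there is one more tool, called by a JSON object that holds its "op" and its "data". send_rows: Moves the arm, as the interface text tells. Its arguments: {"type":"object","properties":{"deltas":{"type":"array","items":{"type":"array"}}},"required":["deltas"]}

```bash
ls; mkdir -p pics; cat > h.py <<'E'
import numpy as np, cv2
from scipy.spatial.transform import Rotation as Ro
from bench import env
def K(s):
    f=240/np.tan(np.radians(s['vfov'])/2); return np.array([[f,0,s['cx']],[0,f,s['cy']],[0,0,1.]])
def D(s): return np.array([s['k1'],0,0,0,0.])
def toz(s,uv,z):
    "world points at height z for pixels"
    p=cv2.undistortPoints(np.array(uv,float).reshape(-1,1,2),K(s),D(s)).reshape(-1,2)
    d=np.c_[p,np.ones(len(p))]@s['R']; c=-s['R'].T@s['t']
    return c+d*((z-c[2])/d[:,2])[:,None]
def proj(s,X):
    return cv2.projectPoints(np.array(X,float).reshape(-1,1,3),cv2.Rodrigues(np.array(s['R'],float))[0],np.array(s['t'],float),K(s),D(s))[0].reshape(-1,2)
def save(s,n): cv2.imwrite('pics/'+n+'.png',s['img'][:,:,::-1])
E
python3 - <<'E'
from h import *
np.set_printoptions(precision=3,suppress=True)
st=env.read_state(); print(st)
for c in ['scene','top']:
    s=env.snapshot(c); s['img']=np.array(s['img']); save(s,c+'0'); print(c,s['vfov'],s['k1'],-s['R'].T@s['t'])
    for n,z in [('rack',.042),('support_front',.059),('support_back',.059),('handle',.076),('floor',.02),('keeper',.059),('axle1',.012),('bottle',0),('cup',0),('jockey',0)]:
        for d in env.mark_of(n,c)[:6]: print(n,round(d['conf'],2),np.round(d['uv']),toz(s,d['uv'],z)[0][:2])
E
```

```text
pics
{'time': 0.0, 'joint_pos': array([ 1.097,  0.468, -0.012,  1.604,  0.006,  1.071, -0.056]), 'qvel': array([ 0.001, -0.001, -0.001,  0.001,  0.001, -0.001,  0.001]), 'joint_torque': array([  0.001, -53.239,   0.022, -25.131,   0.011,   0.008,   0.   ]), 'position': array([ 0.271, -0.59 ,  0.23 ]), 'eef_rot': array([-3.067, -0.671,  0.001]), 'ft_force': array([-0.237, -0.559, -0.489]), 'torque': array([ 0.02 , -0.003, -0.006]), 'grip_force': 0.0, 'width': 0.08567560649335211}
scene 44.359879606484114 -0.1837118991461414 [ 1.525 -0.288  0.796]
rack 0.83 [271. 276.] [ 0.616 -0.096]
rack 0.33 [264. 215.] [ 0.39  -0.059]
support_front 0.58 [263. 238.] [ 0.503 -0.087]
handle 0.79 [260. 214.] [ 0.432 -0.076]
floor 0.79 [270. 284.] [ 0.612 -0.098]
keeper 0.76 [274. 270.] [ 0.617 -0.09 ]
keeper 0.31 [267. 274.] [ 0.624 -0.106]
axle1 0.82 [435. 241.] [0.562 0.303]
axle1 0.73 [432. 260.] [0.624 0.266]
axle1 0.66 [369. 231.] [0.481 0.171]
axle1 0.61 [404. 205.] [0.399 0.298]
axle1 0.59 [448. 187.] [0.347 0.449]
bottle 0.63 [137. 330.] [ 0.652 -0.376]
cup 0.84 [421. 310.] [0.755 0.177]
cup 0.
[... 212 characters left out ...]
0.77 [379. 207.] [ 0.61  -0.104]
rack 0.24 [208. 200.] [0.623 0.259]
support_front 0.68 [370. 258.] [ 0.501 -0.083]
support_front 0.36 [192. 302.] [0.41  0.285]
support_back 0.88 [384. 158.] [ 0.713 -0.113]
handle 0.69 [366. 290.] [ 0.436 -0.072]
floor 0.83 [375. 208.] [ 0.61  -0.098]
keeper 0.89 [376. 202.] [ 0.618 -0.096]
axle1 0.86 [124. 331.] [0.342 0.445]
axle1 0.76 [206. 204.] [0.619 0.269]
axle1 0.73 [254. 265.] [0.487 0.161]
axle1 0.63 [191. 305.] [0.402 0.297]
axle1 0.57 [187. 233.] [0.555 0.309]
bottle 0.59 [500. 189.] [ 0.659 -0.384]
bottle 0.55 [191. 303.] [0.405 0.3  ]
cup 0.6 [251. 146.] [0.751 0.174]
jockey 0.73 [382. 158.] [ 0.725 -0.117]
jockey 0.72 [122. 261.] [0.495 0.458]
```

View pics/top0.png

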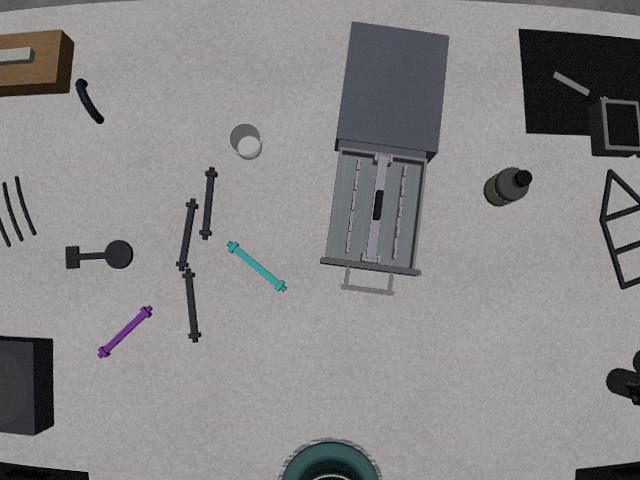

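View pics/scene0.png

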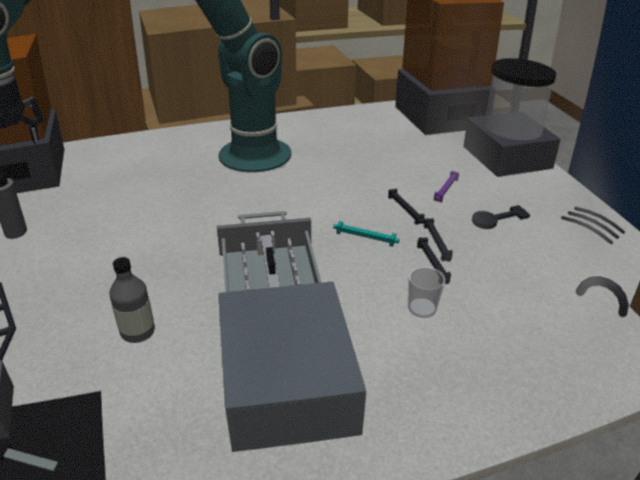

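```bash
cat >> h.py <<'E'
def rows(targets,p0=None,yaw0=None):
    """targets: (x,y,z,azimuth of tool y in deg) -> shift, turn units from current pose (tool down)"""
    st=env.read_state(); p=np.array(st['position']) if p0 is None else np.array(p0)
    R=Ro.from_rotvec(st['eef_rot']).as_matrix()
    for x,y,z,a in targets:
        a=np.radians(a); cur=np.degrees(np.arctan2(R[1,1],R[0,1]))
        out=[]
        for k in (0,np.pi):
            ty=np.array([np.cos(a+k),np.sin(a+k),0]); tz=np.array([0,0,-1.]); T=np.c_[np.cross(ty,tz),ty,tz]
            out.append(np.round(Ro.from_matrix(R.T@T).as_rotvec(degrees=True)/6,2))
        print('shift',np.round(R.T@(np.array([x,y,z])-p)/.03,2),'turn',out[0],'or',out[1])
def axles(s,name='axle1',cam='top',z=.015):
    o=[]
    for d in env.silhouettes(name,cam):
        r=d['region']; 
        if r.sum()<40: continue
        v,u=np.nonzero(r); P=toz(s,np.c_[u,v],z)[:,:2]; 
        (c,sz,ang)=cv2.minAreaRect((P*1000).astype(np.float32))
        m=P.mean(0); w,V=np.linalg.eigh(np.cov((P-m).T)); q=(P-m)@V
        L=q[:,1]; mid=m+V[:,1]*(L.max()+L.min())/2
        az=np.degrees(np.arctan2(V[1,1],V[0,1])); az=(az+90)%180-90
        o.append((mid,az,L.max()-L.min(),s['img'][r].mean(0),d['conf'],d['uv']))
    return o
def state():
    st=env.read_state(); print({k:np.round(st[k],3) for k in ['time','position','eef_rot','ft_force','width','grip_force','joint_pos']})
E
python3 - <<'E'
from h import *
np.set_printoptions(precision=4,suppress=True)
for c in ['top','scene']:
    s=env.snapshot(c)
    for o in axles(s,'axle1',c): print(c,*o)
    for o in axles(s,'keeper',c,.07 if c=='top' else .065): print('keeper',*o)
rows([(.56,-.13,.33,82)])
s=env.snapshot('top'); i=s['img'][150:350,90:300]; cv2.imwrite('pics/crop.png',cv2.resize(i,None,fx=2.8,fy=2.8)[:,:,::-1])
E
```

```text
top [0.341 0.444] -46.721192990406195 0.15726489148233855 [ 99.0397  55.9637 121.2971] 0.72 [125.4, 331.6]
top [0.4023 0.2967] 6.579132817237138 0.15744854252784285 [48.3821 48.5382 53.1611] 0.66 [191.5, 303.8]
top [0.4851 0.1573] 50.92979432029924 0.15768211346343586 [ 58.6252 144.2706 142.1188] 0.65 [256.5, 269.2]
top [0.6221 0.264 ] -4.443584703402621 0.15925411026209854 [47.6579 47.6858 52.0867] 0.64 [207.8, 201.6]
top [0.554  0.3086] -7.491287019524975 0.15838746082791616 [43.4848 43.8004 48.4525] 0.61 [185.5, 231.9]
keeper [ 0.6096 -0.0967] -7.661218556535005 0.21653348285494123 [108.9747 107.2714 114.2928] 0.95 [377.3, 204.6]
scene [0.4893 0.1566] 50.43477337674389 0.16360750914443623 [ 38.8462 101.9633  98.8007] 0.88 [368.0, 232.4]
scene [0.5578 0.3098] -9.130782315656859 0.17303303107771006 [55.2635 56.2905 57.8739] 0.84 [439.1, 241.4]
scene [0.6276 0.2665] -2.10031014501385 0.16551143495162535 [46.6712 47.8234 50.2745] 0.79 [432.3, 255.5]
scene [0.4056 0.2988] 5.328358409337142 0.16671602068750113 [40.9032 42.2669 44.6921] 0.68 [404.9, 205.8]
scene [0.3454 0.4458] -46.91051518476826 0.17533090559209363 [ 93.2473  70.3692 108.5484] 0.62 [446.7, 189.9]
keeper [ 0.5867 -0.0926] -7.843403182829661 0.179919433276163 [ 95.2871  97.1202 101.2471] 0.88 [270.6, 260.6]
shift [15.15 -9.94 -3.29] turn [ -0.     0.   -24.55] or [0.   0.   5.45]
```

View pics/crop.png

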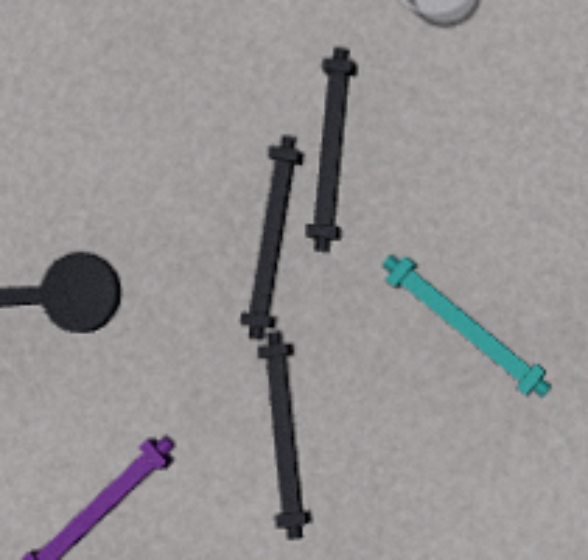

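Candidates for the axles (top view): dark bars at (192,304), (186,232) and (208,202); look-alikes turquoise (256,268) and purple (125,331); jockey wheel (119,255). The crop confirms three dark grey axles with flanges, which are the ones to move.

{"op": "send_rows", "data": {"deltas": [[[2, -1.3, -3.3], [0, 0, 1], 85], [[4, -2.6, -3.3], [0, 0, 2], 85], [[6, -3.9, -3.3], [0, 0, 3], 85], [[8, -5.2, -3.3], [0, 0, 4], 85], [[10, -6.5, -3.3], [0, 0, 5.45], 85], [[12, -7.8, -3.3], [0, 0, 5.45], 85], [[14, -9.1, -3.3], [0, 0, 5.45], 85], [[15.15, -9.94, -3.3], [0, 0, 5.45], 85], [[15.15, -9.94, -3.3], [0, 0, 5.45], 85], [[15.15, -9.94, -3.3], [0, 0, 5.45], 60]]}}

```text
time: 2.7
position: [0.5616, -0.1246, 0.3303]
eef_rot: [-3.133, 0.207, -0.001]
ft_force: [0.0, 0.7, 0.3]
width: 0.0696
grip_force: 0.0
```

```bash
python3 - <<'E'
from h import *
np.set_printoptions(precision=4,suppress=True)
state(); s=env.snapshot('wrist'); save(s,'w1'); print(-s['R'].T@s['t'],s['R'][2])
for n,z in [('rack',.042),('support_front',.059),('support_back',.059),('handle',.076),('floor',.02),('keeper',.059)]:
    for d in env.mark_of(n,'wrist')[:2]: print(n,round(d['conf'],2),np.round(d['uv']),toz(s,d['uv'],z)[0][:2])
for o in axles(s,'keeper','wrist',.067): print('keeper',*o)
E
```

```text
{'time': np.float64(2.7), 'position': array([ 0.562, -0.125,  0.33 ]), 'eef_rot': array([-3.133,  0.207, -0.001]), 'ft_force': array([0.01 , 0.709, 0.324]), 'width': np.float64(0.07), 'grip_force': np.float64(0.0), 'joint_pos': array([ 0.333,  0.269, -0.211,  1.662,  0.057,  1.216, -1.594])}
[ 0.6442 -0.1364  0.4739] [-0.3195  0.0446 -0.9465]
rack 0.7 [295. 161.] [ 0.6041 -0.0953]
rack 0.56 [ 27. 234.] [0.5578 0.2886]
support_front 0.86 [297. 245.] [ 0.5   -0.083]
support_front 0.7 [ 76. 322.] [0.4235 0.2545]
support_back 0.93 [294.  66.] [ 0.7085 -0.1116]
handle 0.62 [297. 293.] [ 0.4399 -0.0749]
floor 0.58 [298. 155.] [ 0.6088 -0.0978]
keeper 0.65 [290. 159.] [ 0.6084 -0.0909]
keeper [ 0.6102 -0.0962] -7.547456330330476 0.21672033886384226 [134.2984 133.4041 139.111 ] 0.84 [291.9, 146.1]
```

View pics/w1.png

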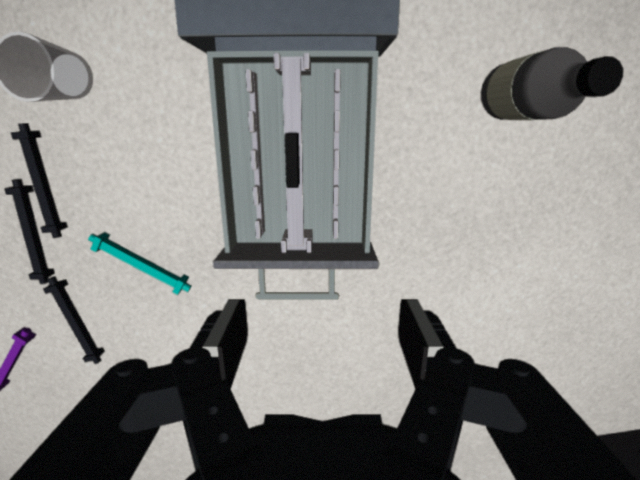

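```bash
python3 - <<'E'
from h import *
state(); rows([(.609,-.0965,.13,82.4)])
E
```

```text
{'time': np.float64(3.1), 'position': array([ 0.559, -0.132,  0.33 ]), 'eef_rot': array([ 3.133, -0.224, -0.   ]), 'ft_force': array([-0.116,  0.524, -0.544]), 'width': np.float64(0.06), 'grip_force': np.float64(0.0), 'joint_pos': array([ 0.34 ,  0.268, -0.205,  1.664,  0.058,  1.216, -1.592])}
shift [ 1.47 -1.4   6.68] turn [-0.00e+00 -1.00e-02  2.99e+01] or [ 0.01 -0.   -0.1 ]
```

{"op": "send_rows", "data": {"deltas": [[[1.44, -1.35, 2], [0, 0, -0.1], 45], [[1.44, -1.35, 4], [0, 0, -0.1], 45], [[1.44, -1.35, 6], [0, 0, -0.1], 45], [[1.44, -1.35, 6.7], [0, 0, -0.1], 45], [[1.44, -1.35, 6.7], [0, 0, -0.1], 45], [[1.44, -1.35, 6.7], [0, 0, -0.1], 45], [[1.44, -1.35, 6.7], [0, 0, -0.1], 45]]}}

```text
time: 3.98
position: [0.6097, -0.0963, 0.1316]
eef_rot: [3.134, -0.204, 0.006]
ft_force: [-0.6, -0.5, -0.1]
width: 0.045
grip_force: 0.0
```

```bash
python3 - <<'E'
from h import *
state(); rows([(.609,-.0965,.072,82.4)])
E
```

```text
{'time': np.float64(3.975), 'position': array([ 0.61 , -0.096,  0.132]), 'eef_rot': array([ 3.134, -0.204,  0.006]), 'ft_force': array([-0.618, -0.521, -0.053]), 'width': np.float64(0.045), 'grip_force': np.float64(0.0), 'joint_pos': array([ 0.253,  0.537, -0.201,  1.758,  0.136,  0.857, -1.71 ])}
shift [-0.03  0.01  1.99] turn [  0.06   0.   -29.98] or [ 0.   -0.04  0.02]
```

{"op": "send_rows", "data": {"deltas": [[[0, 0, 1.2], [0, 0, 0], 45], [[0, 0, 2.0], [0, 0, 0], 45], [[0, 0, 2.0], [0, 0, 0], 45], [[0, 0, 2.0], [0, 0, 0], 2], [[0, 0, 2.0], [0, 0, 0], 2], [[0, 0, 2.0], [0, 0, 0], 2], [[0, 0, 2.0], [0, 0, 0], 2], [[0, 0, 2.0], [0, 0, 0], 2], [[0, 0, 2.0], [0, 0, 0], 2]]}}

```text
time: 5.1
position: [0.6097, -0.096, 0.0713]
eef_rot: [3.135, -0.203, 0.005]
ft_force: [-1.1, 0.9, 6.4]
width: 0.0126
grip_force: 60.0
```

```bash
python3 - <<'E'
from h import *
state(); rows([(.609,-.0965,.17,82.4),(.483,-.282,.17,82.4),(.483,-.282,.015,82.4)])
E
```

```text
{'time': np.float64(5.1), 'position': array([ 0.61 , -0.096,  0.071]), 'eef_rot': array([ 3.135, -0.203,  0.005]), 'ft_force': array([-1.109,  0.858,  6.446]), 'width': np.float64(0.013), 'grip_force': np.float64(59.984), 'joint_pos': array([ 0.24 ,  0.619, -0.186,  1.785,  0.158,  0.749, -1.728])}
shift [-0.01  0.02 -3.29] turn [  0.05   0.   -29.97] or [ 0.   -0.03  0.03]
shift [-3.38  6.69 -3.3 ] turn [  0.05   0.   -29.97] or [ 0.   -0.03  0.03]
shift [-3.39  6.69  1.87] turn [  0.05   0.   -29.97] or [ 0.   -0.03  0.03]
```

{"op": "send_rows", "data": {"deltas": [[[0, 0, -1.6], [0, 0, 0], 2], [[0, 0, -3.3], [0, 0, 0], 2], [[-0.8, 1.7, -3.3], [0, 0, 0], 2], [[-1.7, 3.4, -3.3], [0, 0, 0], 2], [[-2.6, 5.1, -3.3], [0, 0, 0], 2], [[-3.4, 6.7, -3.3], [0, 0, 0], 2], [[-3.4, 6.7, -2], [0, 0, 0], 2], [[-3.4, 6.7, -0.5], [0, 0, 0], 2], [[-3.4, 6.7, -0.5], [0, 0, 0], 2], [[-3.4, 6.7, -0.5], [0, 0, 0], 2]]}}

```text
time: 6.35
position: [0.4823, -0.2822, 0.0857]
eef_rot: [3.134, -0.203, 0.003]
ft_force: [0.5, -0.1, -2.0]
width: 0.0124
grip_force: 58.9
```

```bash
python3 - <<'E'
from h import *
state(); rows([(.483,-.282,.013,82.4)])
E
```

```text
{'time': np.float64(6.35), 'position': array([ 0.482, -0.282,  0.086]), 'eef_rot': array([ 3.134e+00, -2.030e-01,  3.000e-03]), 'ft_force': array([ 0.467, -0.051, -1.995]), 'width': np.float64(0.012), 'grip_force': np.float64(58.872), 'joint_pos': array([ 0.591,  0.517, -0.153,  1.927,  0.117,  0.705, -1.331])}
shift [ 0.02 -0.01  2.42] turn [ 3.000e-02  1.000e-02 -2.997e+01] or [ 0.01 -0.02  0.03]
```

{"op": "send_rows", "data": {"deltas": [[[0, 0, 1.5], [0, 0, 0], 2], [[0, 0, 2.2], [0, 0, 0], 2], [[0, 0, 2.4], [0, 0, 0], 2], [[0, 0, 2.4], [0, 0, 0], 2], [[0, 0, 2.4], [0, 0, 0], 45], [[0, 0, 2.4], [0, 0, 0], 45], [[0, 0, 2.4], [0, 0, 0], 45], [[0, 0, 1], [0, 0, 0], 45], [[0, 0, -1], [0, 0, 0], 45], [[0, 0, -3], [0, 0, 0], 45]]}}

```text
time: 7.6
position: [0.4809, -0.2818, 0.176]
eef_rot: [-3.135, 0.203, 0.001]
ft_force: [0.8, -1.0, -0.1]
width: 0.0447
grip_force: 0.0
```

```bash
python3 - <<'E'
from h import *
np.set_printoptions(precision=4,suppress=True)
state(); rows([(.482,-.282,.176,82.4),(.54,-.09,.36,82.4)])
E
```

```text
{'time': np.float64(7.6), 'position': array([ 0.481, -0.282,  0.176]), 'eef_rot': array([-3.135,  0.203,  0.001]), 'ft_force': array([ 0.757, -0.985, -0.055]), 'width': np.float64(0.045), 'grip_force': np.float64(0.0), 'joint_pos': array([ 0.612,  0.388, -0.176,  1.873,  0.085,  0.888, -1.305])}
shift [0.04 0.   0.  ] turn [ -0.01  -0.   -29.97] or [-0.    0.    0.03]
shift [ 1.12 -6.6  -6.13] turn [ -0.01  -0.   -29.97] or [-0.    0.    0.03]
```

{"op": "send_rows", "data": {"deltas": [[[0, 0, -1.6], [0, 0, 0], 45], [[0.2, -1.6, -3], [0, 0, 0], 45], [[0.4, -3.4, -4], [0, 0, 0], 45], [[0.6, -5, -4], [0, 0, 0], 45], [[0.8, -6.6, -4], [0, 0, 0], 45], [[0.8, -6.6, -4], [0, 0, 0], 45], [[0.8, -6.6, -4], [0, 0, 0], 45], [[0.8, -6.6, -4], [0, 0, 0], 45], [[0.8, -6.6, -4], [0, 0, 0], 45], [[0.8, -6.6, -4], [0, 0, 0], 45]]}}

```text
time: 8.85
position: [0.5305, -0.0894, 0.2942]
eef_rot: [3.135, -0.205, -0.0]
ft_force: [0.4, 1.2, 0.7]
width: 0.0449
grip_force: 0.0
```

```bash
cat > ov.py <<'E'
from h import *
import sys
def rk(P,rx,ry,yaw):
    c,s_=np.cos(yaw),np.sin(yaw); P=np.array(P,float)
    return np.c_[rx+c*P[:,0]-s_*P[:,1], ry+s_*P[:,0]+c*P[:,1], P[:,2]+.042]
# rail-top notch corners
pts=[(x+dx,y,.016) for y in(-.05,.05) for x in(-.066,-.022,.022,.066) for dx in(-.01,.01)]
box=[(-.13,-.094,.046),(-.13,.094,.046),(-.118,-.088,.018),(-.118,.088,.018),(.112,-.088,.018),(.112,.088,.018)]
E
python3 - <<'E'
from ov import *
np.set_printoptions(precision=4,suppress=True)
state(); s=env.snapshot('wrist')
for n,z in [('rack',.042),('support_front',.059),('support_back',.059),('handle',.076),('floor',.02),('keeper',.0)]:
    for d in env.mark_of(n,'wrist')[:2]: print(n,round(d['conf'],2),np.round(d['uv']),toz(s,d['uv'],z)[0][:2])
np.savez('w2.npz',**s)
uv=proj(s,rk(pts+box,.607,-.097,np.radians(-7.6)))
u0,v0=np.maximum(uv.min(0)-25,0).astype(int);u1,v1=(uv.max(0)+25).astype(int)
i=np.ascontiguousarray(s['img'][v0:v1,u0:u1,::-1]); f=min(800/i.shape[1],600/i.shape[0]); i=cv2.resize(i,None,fx=f,fy=f,interpolation=cv2.INTER_CUBIC)
for p in uv:
    q=((p-(u0,v0)+.5)*f).astype(int); cv2.drawMarker(i,tuple(int(a) for a in q),(0,0,255),cv2.MARKER_CROSS,8,1)
cv2.imwrite('pics/w2.png',i); print(u0,v0,f)
for c in ['top']:
    s=env.snapshot(c)
    for o in axles(s,'axle1',c): print(*o)
    for o in axles(s,'keeper',c,.01): print('keeper',*o)
E
```

```text
{'time': np.float64(8.85), 'position': array([ 0.53 , -0.089,  0.294]), 'eef_rot': array([ 3.135, -0.205, -0.   ]), 'ft_force': array([0.374, 1.198, 0.718]), 'width': np.float64(0.045), 'grip_force': np.float64(0.0), 'joint_pos': array([ 0.356,  0.238, -0.296,  1.791,  0.077,  1.124, -1.667])}
rack 0.8 [321. 132.] [ 0.6041 -0.0977]
support_front 0.7 [320. 229.] [ 0.4974 -0.0821]
support_back 0.73 [322.  18.] [ 0.7111 -0.1129]
handle 0.75 [317. 280.] [ 0.441  -0.0716]
handle 0.69 [470. 206.] [ 0.5067 -0.2494]
floor 0.84 [319. 128.] [ 0.6084 -0.0958]
floor 0.41 [ 24. 216.] [0.554  0.3026]
keeper 0.87 [468. 208.] [ 0.482  -0.2789]
keeper 0.31 [320. 131.] [ 0.6041 -0.096 ]
204 0 2.158273381294964
[0.4857 0.1581] 51.11951281170397 0.1590618797731362 [ 70.3701 162.0413 159.6093] 0.96 [253.7, 266.4]
[0.6222 0.2641] -3.90334785980383 0.1588712114507112 [61.8349 61.6574 66.3997] 0.92 [207.6, 201.6]
[0.5552 0.3089] -7.944366068437944 0.15594517052358528 [50.811  51.1667 56.7236] 0.82 [185.8, 229.6]
[0.341  0.4439] -46.83236897421489 0.15727176595509657 [109.4592  57.6262 136.4023] 0.77 [126.6, 330.4]
[0.4012 0.2968] 6.484131879165176 0.15957417637155247 [52.7178 53.0794 58.3422] 0.71 [191.9, 303.9]
```

View pics/w2.png

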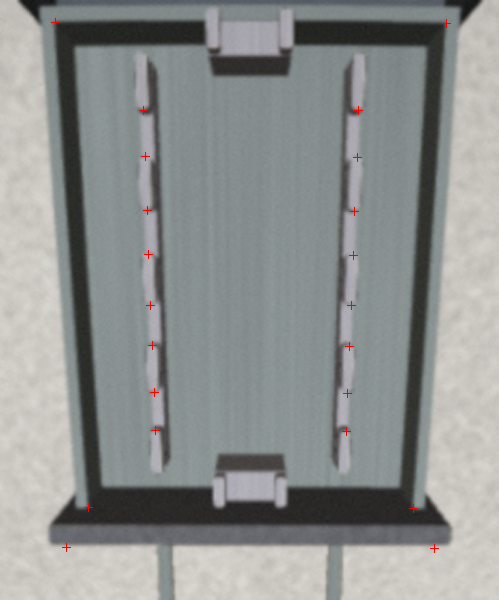

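```bash
python3 - <<'E'
from ov import *
s=dict(np.load('w2.npz')); g=cv2.cvtColor(s['img'],cv2.COLOR_RGB2GRAY).astype(np.float32)
X=np.arange(-.09,.0901,.001)
for y in(-.05,.05):
  prof=0
  for dy in(-.002,0,.002):
    uv=proj(s,rk([(x,y+dy,.016) for x in X],.607,-.097,np.radians(-7.6))).astype(np.float32)
    prof=prof+cv2.remap(g,uv[:,:1],uv[:,1:],cv2.INTER_LINEAR).ravel()
  d=np.gradient(cv2.GaussianBlur(prof,(1,5),1).ravel())
  pk=[i for i in range(1,len(d)-1) if abs(d[i])>6 and abs(d[i])>=abs(d[i-1]) and abs(d[i])>abs(d[i+1])]
  print(y,[(int(round(X[i]*1000)),int(d[i])) for i in pk])
# rail y
Y=np.arange(-.07,.0701,.001)
for x in(-.08,-.044,0,.044,.08):
  uv=proj(s,rk([(x,y,.016) for y in Y],.607,-.097,np.radians(-7.6))).astype(np.float32)
  d=np.gradient(cv2.remap(g,uv[:,:1],uv[:,1:],cv2.INTER_LINEAR).ravel())
  print(x,[(int(round(Y[i]*1000)),int(d[i])) for i in range(1,len(d)-1) if abs(d[i])>8 and abs(d[i])>=abs(d[i-1]) and abs(d[i])>abs(d[i+1])])
state(); rows([(.4015,.2967,.25,96.5),(.4015,.2967,.10,96.5)])
E
```

```text
-0.05 [(-76, -42), (-73, 46), (-57, -6), (-53, 7), (-33, -26), (-29, 20), (-13, -9), (-10, 9), (11, -9), (31, -19), (34, 22), (56, -8), (74, -48), (77, 46)]
0.05 [(-77, -39), (-73, 47), (-57, -15), (-54, 9), (-33, -28), (-30, 28), (-13, -10), (-10, 7), (11, -6), (31, -27), (34, 22), (74, -60), (77, 54)]
-0.08 [(-52, 15), (-47, -34), (-43, 22), (43, -25), (48, 34), (52, -13)]
-0.044 [(-53, 11), (-47, -34), (-43, 23), (43, -29), (47, 35), (53, -12)]
0 [(-52, 11), (-46, -32), (-43, 23), (43, -25), (48, 35), (53, -12)]
0.044 [(-52, 11), (-46, -30), (-43, 22), (43, -29), (48, 33), (54, -11)]
0.08 [(-51, 15), (-47, -35), (-42, 20), (43, -30), (47, 35), (53, -10)]
{'time': np.float64(9.35), 'position': array([ 0.531, -0.089,  0.294]), 'eef_rot': array([ 3.135, -0.203, -0.   ]), 'ft_force': array([-0.569,  0.339,  1.533]), 'width': np.float64(0.045), 'grip_force': np.float64(0.0), 'joint_pos': array([ 0.355,  0.238, -0.297,  1.791,  0.077,  1.124, -1.667])}
shift [ -5.92 -12.18   1.48] turn [ 0.   -0.   27.68] or [ 0.    0.   -2.32]
shift [ -5.92 -12.18   6.48] turn [ 0.   -0.   27.68] or [ 0.    0.   -2.32]
```

{"op": "send_rows", "data": {"deltas": [[[-0.8, -1.8, 0], [0, 0, -0.5], 60], [[-1.6, -3.6, 0], [0, 0, -1], 60], [[-2.4, -5.4, 0], [0, 0, -1.5], 60], [[-3.3, -7.2, 0], [0, 0, -2], 60], [[-4.2, -9, 1], [0, 0, -2.32], 60], [[-5.1, -10.6, 2.5], [0, 0, -2.32], 60], [[-5.92, -12.18, 4.4], [0, 0, -2.32], 60], [[-5.92, -12.18, 6.4], [0, 0, -2.32], 60], [[-5.92, -12.18, 6.4], [0, 0, -2.32], 60], [[-5.92, -12.18, 6.4], [0, 0, -2.32], 60]]}}

```text
time: 10.6
position: [0.4004, 0.2965, 0.1008]
eef_rot: [3.135, 0.18, -0.005]
ft_force: [0.3, -0.9, 0.3]
width: 0.0598
grip_force: 0.0
```

```bash
python3 - <<'E'
from h import *
np.set_printoptions(precision=4,suppress=True)
state(); s=env.snapshot('wrist'); save(s,'w3')
for o in axles(s,'axle1','wrist'): print(*o)
rows([(.4015,.2967,.004,96.5)])
E
```

```text
{'time': np.float64(10.6), 'position': array([0.4  , 0.296, 0.101]), 'eef_rot': array([ 3.135,  0.18 , -0.005]), 'ft_force': array([ 0.253, -0.908,  0.327]), 'width': np.float64(0.06), 'grip_force': np.float64(0.0), 'joint_pos': array([-0.281,  0.467, -0.513,  2.04 ,  0.339,  0.72 , -2.463])}
[0.4852 0.1582] 51.39662231274798 0.16456393527801713 [ 13.4262 130.1612 122.8162] 0.95 [535.0, 134.7]
[0.3996 0.2984] 6.8392212596823185 0.16208392414256842 [43.563  44.5344 48.7324] 0.93 [320.2, 232.2]
[0.5134 0.3171] -8.747113346901529 0.0808997333201581 [47.9116 48.8434 53.0484] 0.85 [310.5, 69.8]
[0.3402 0.4468] -46.582222106587466 0.16898025909931927 [100.3474  41.2616 129.4294] 0.82 [126.6, 287.8]
[0.551  0.2695] -74.35678377790603 0.02710266636119566 [23.8247 24.3693 26.8037] 0.76 [394.7, 9.4]
shift [-0.03  0.    3.3 ] turn [-0.01  0.01 30.  ] or [-0.   -0.01 -0.  ]
```

{"op": "send_rows", "data": {"deltas": [[[0, 0, 1.6], [0, 0, 0], 60], [[0, 0, 2.8], [0, 0, 0], 60], [[0, 0, 3.2], [0, 0, 0], 60], [[0, 0, 3.2], [0, 0, 0], 3], [[0, 0, 3.2], [0, 0, 0], 3], [[0, 0, 3.2], [0, 0, 0], 3], [[0, 0, 3.2], [0, 0, 0], 3], [[0, 0, 3.2], [0, 0, 0], 3], [[0, 0, 3.2], [0, 0, 0], 3], [[0, 0, 3.2], [0, 0, 0], 3]]}}

```text
time: 11.95
position: [0.4027, 0.2974, 0.008]
eef_rot: [-3.135, -0.178, -0.004]
ft_force: [0.2, -0.7, 6.5]
width: 0.012
grip_force: 59.2
```

```bash
python3 - <<'E'
from h import *
state(); rows([(.4015,.2967,.2,96.5),(.6281,-.0998,.2,-7.6)])
E
```

```text
{'time': np.float64(11.95), 'position': array([0.403, 0.297, 0.008]), 'eef_rot': array([-3.135, -0.178, -0.004]), 'ft_force': array([ 0.218, -0.665,  6.543]), 'width': np.float64(0.012), 'grip_force': np.float64(59.166), 'joint_pos': array([-0.373,  0.623, -0.404,  2.072,  0.471,  0.532, -2.577])}
shift [-0.03  0.01 -6.4 ] turn [-4.e-02  2.e-02  3.e+01] or [-0.01 -0.03 -0.  ]
shift [ 5.98 14.   -6.4 ] turn [ 1.000e-02 -3.000e-02 -1.265e+01] or [-3.000e-02 -1.000e-02  1.735e+01]
```

{"op": "send_rows", "data": {"deltas": [[[0, 0, -2], [0, 0, 0], 3], [[0, 0, -4], [0, 0, 0], 3], [[0.7, 1.7, -6], [0, 0, -1.6], 3], [[1.4, 3.4, -6.4], [0, 0, -3.2], 3], [[2.1, 5.1, -6.4], [0, 0, -4.8], 3], [[2.8, 6.8, -6.4], [0, 0, -6.4], 3], [[3.6, 8.5, -6.4], [0, 0, -8], 3], [[4.4, 10.2, -6.4], [0, 0, -9.6], 3], [[5.2, 12, -6.4], [0, 0, -11.2], 3], [[5.98, 14, -6.4], [0, 0, -12.65], 3]]}}

```text
time: 13.2
position: [0.6274, -0.1006, 0.1994]
eef_rot: [2.357, 2.075, 0.001]
ft_force: [0.4, 1.4, -0.6]
width: 0.0122
grip_force: 64.0
```

{"op": "send_rows", "data": {"deltas": [[[0, 0, 0], [0, 0, 0], 3], [[0, 0, 0], [0, 0, 0], 3], [[0, 0, 0], [0, 0, 0], 3], [[0, 0, 0], [0, 0, 0], 3]]}}

```text
time: 13.7
position: [0.6264, -0.0973, 0.1988]
eef_rot: [2.361, 2.072, 0.0]
ft_force: [0.4, -0.4, -0.8]
width: 0.012
grip_force: 64.0
```

```bash
python3 - <<'E'
from h import *
np.set_printoptions(precision=4,suppress=True)
state(); s=env.snapshot('wrist'); save(s,'w4'); p=env.read_state()['position']
for o in axles(s,'axle1','wrist',p[2]+.008): print(*o)
rows([(.6281,-.0998,.10,-7.6),(.6281,-.0998,.048,-7.6)])
E
```

```text
{'time': np.float64(13.7), 'position': array([ 0.626, -0.097,  0.199]), 'eef_rot': array([2.361, 2.072, 0.   ]), 'ft_force': array([ 0.373, -0.42 , -0.791]), 'width': np.float64(0.012), 'grip_force': np.float64(63.956), 'joint_pos': array([ 0.603,  0.589, -0.711,  1.639,  0.425,  1.073, -0.361])}
[0.5572 0.0347] -17.76727950544131 0.016142684735861536 [ 24.4568 137.8392 130.8222] 0.84 [82.9, 13.4]
[ 0.6274 -0.0901] 82.59466335480556 0.14160901445028493 [57.2768 59.1776 65.7784] 0.72 [322.1, 256.3]
[ 0.6063 -0.0466] -4.442368442019415 0.15202537010408934 [148.5884 154.5429 154.1931] 0.23 [254.8, 208.2]
shift [-0.06  0.06  3.29] turn [0.   0.   0.01] or [ -0.01   0.01 -29.99]
shift [-0.06  0.06  5.02] turn [0.   0.   0.01] or [ -0.01   0.01 -29.99]
```

View pics/w4.png

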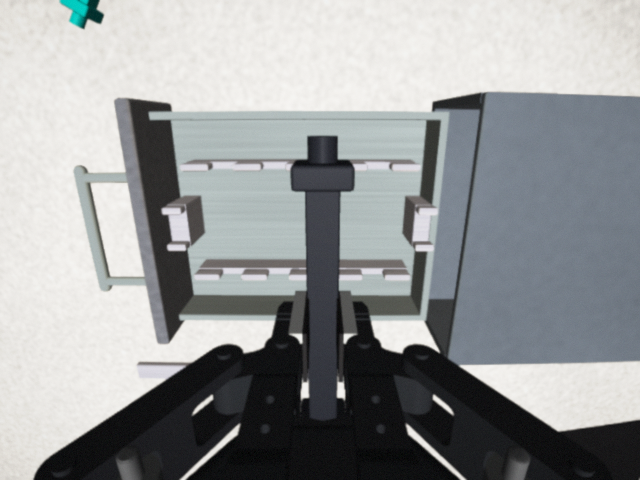

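{"op": "send_rows", "data": {"deltas": [[[0, 0.06, 1.8], [0, 0, 0], 3], [[0, 0.06, 3], [0, 0, 0], 3], [[0, 0.06, 3.8], [0, 0, 0], 3], [[0, 0.06, 4.2], [0, 0, 0], 3], [[0, 0.06, 4.5], [0, 0, 0], 3], [[0, 0.06, 4.8], [0, 0, 0], 3], [[0, 0.06, 5.05], [0, 0, 0], 3], [[0, 0.06, 5.05], [0, 0, 0], 3], [[0, 0.06, 5.05], [0, 0, 0], 3]]}}

```text
time: 14.92
position: [0.6286, -0.099, 0.0471]
eef_rot: [2.364, 2.069, 0.001]
ft_force: [0.4, -0.7, -1.0]
width: 0.0119
grip_force: 64.0
```

{"op": "send_rows", "data": {"deltas": [[[0, 0, 0.05], [0, 0, 0], 28], [[0, 0, 0.05], [0, 0, 0], 28], [[0, 0, 0.05], [0, 0, 0], 28], [[0, 0, -0.8], [0, 0, 0], 28], [[0, 0, -2], [0, 0, 0], 28], [[0, 0, -4], [0, 0, 0], 28], [[0, 0, -5], [0, 0, 0], 28], [[0, 0, -5], [0, 0, 0], 28], [[0, 0, -5], [0, 0, 0], 28]]}}

```text
time: 16.05
position: [0.6277, -0.0992, 0.196]
eef_rot: [-2.363, -2.069, 0.002]
ft_force: [0.1, 0.0, 0.2]
width: 0.0278
grip_force: 0.0
```

```bash
python3 - <<'E'
from h import *
np.set_printoptions(precision=4,suppress=True)
state(); s=env.snapshot('wrist')
for o in axles(s,'axle1','wrist',.052): print(*o)
s=env.snapshot('top')
for o in axles(s,'axle1','top'): print('top',*o)
for o in axles(s,'axle1','top',.052): print('top at .052',*o[:2])
for o in axles(s,'keeper','top',.01): print('keeper',*o)
rows([(.545,.310,.2,82.1)])
E
```

```text
{'time': np.float64(16.05), 'position': array([ 0.628, -0.099,  0.196]), 'eef_rot': array([-2.363, -2.069,  0.002]), 'ft_force': array([0.097, 0.049, 0.179]), 'width': np.float64(0.028), 'grip_force': np.float64(0.0), 'joint_pos': array([ 0.603,  0.596, -0.709,  1.636,  0.429,  1.073, -0.363])}
[ 0.6283 -0.102 ] 82.52171454815652 0.15980596928457066 [62.9814 65.1222 71.7331] 0.92 [325.0, 213.9]
[0.4664 0.0901] -15.308867549961832 0.03254265634727189 [ 19.8026 131.7468 124.8712] 0.75 [80.5, 7.6]
top [0.5564 0.3113] -4.842327203390596 0.15760002803122136 [51.9757 52.2598 57.7103] 0.83 [186.2, 231.7]
top [0.4856 0.158 ] 51.32121713783735 0.1593797320141579 [ 70.5724 162.3952 160.0647] 0.74 [255.2, 267.6]
top [ 0.6387 -0.0682] 82.40383391983744 0.08812378732134385 [52.256  53.1084 58.4488] 0.72 [359.7, 193.7]
top [0.3416 0.4435] -47.62193346129831 0.1587322073626809 [113.1637  63.7447 138.6567] 0.72 [129.8, 330.5]
top [0.631  0.2859] -3.173254897431889 0.15910901444736555 [52.2285 52.4742 57.6271] 0.56 [197.6, 198.5]
top [ 0.584  -0.0775] 16.515066095684887 0.34138414624912133 [120.1899 124.072  127.6759] 0.29 [363.6, 231.7]
top at .052 [0.553  0.3026] -4.842327203390596
top at .052 [0.4844 0.154 ] 51.32121713783738
top at .052 [ 0.6328 -0.0651] 82.40383391983744
top at .052 [0.3448 0.4308] -47.621933461298255
top at .052 [0.6254 0.278 ] -3.173254897431889
top at .052 [ 0.5798 -0.0742] 16.515066095684887
keeper [ 0.5836 -0.0782] 16.976949286367784 0.3380478717799651 [119.9562 123.7668 127.3585] 0.17 [367.7, 229.9]
shift [13.15 -4.54 -0.13] turn [ -0.01  -0.01 -14.95] or [-0.01  0.01 15.05]
```

```bash
python3 - <<'E'
from h import *
rows([(.65,.285,.2,86.8)])
E
```

```text
shift [12.78 -0.96 -0.13] turn [-1.000e-02 -1.000e-02 -1.573e+01] or [-1.000e-02  1.000e-02  1.427e+01]
```

{"op": "send_rows", "data": {"deltas": [[[1.4, -0.1, 0], [0, 0, -1.7], 40], [[2.8, -0.2, 0], [0, 0, -3.4], 40], [[4.2, -0.3, 0], [0, 0, -5.1], 40], [[5.6, -0.4, 0], [0, 0, -6.8], 40], [[7, -0.5, 0], [0, 0, -8.5], 40], [[8.4, -0.6, 0], [0, 0, -10.2], 40], [[9.8, -0.7, 0], [0, 0, -11.9], 40], [[11.2, -0.85, 0], [0, 0, -13.6], 40], [[12.78, -0.96, 0], [0, 0, -15.3], 40], [[12.78, -0.96, 0], [0, 0, -15.73], 40]]}}

```text
time: 17.6
position: [0.6483, 0.2904, 0.1962]
eef_rot: [-0.074, -3.139, -0.005]
ft_force: [0.0, -0.2, -0.1]
width: 0.04
grip_force: 0.0
```

{"op": "send_rows", "data": {"deltas": [[[0, 0, 0], [0, 0, 0], 36], [[0, 0, 0], [0, 0, 0], 36], [[0, 0, 0], [0, 0, 0], 36], [[0, 0, 0], [0, 0, 0], 36]]}}

```text
time: 18.1
position: [0.6508, 0.2842, 0.1969]
eef_rot: [0.09, 3.14, -0.0]
ft_force: [0.2, 0.1, -0.5]
width: 0.0358
grip_force: 0.0
```

```bash
python3 - <<'E'
from h import *
np.set_printoptions(precision=4,suppress=True)
state(); s=env.snapshot('wrist');save(s,'w5')
for o in axles(s,'axle1','wrist'): print(*o)
s=env.snapshot('scene')
for o in axles(s,'axle1','scene'): print('sc',*o)
E
```

```text
{'time': np.float64(18.1), 'position': array([0.651, 0.284, 0.197]), 'eef_rot': array([ 0.09,  3.14, -0.  ]), 'ft_force': array([ 0.151,  0.106, -0.492]), 'width': np.float64(0.036), 'grip_force': np.float64(0.0), 'joint_pos': array([ 0.132,  0.85 , -1.022,  1.421,  0.734,  1.277,  0.567])}
[0.4922 0.1656] 52.29634410407641 0.14601325344448746 [ 24.6873 151.9381 143.516 ] 0.81 [184.7, 45.9]
[0.554  0.3137] -5.622620693023123 0.16223099397488006 [47.3686 48.2124 51.9593] 0.8 [350.0, 93.8]
[0.6322 0.2876] -3.14090562695543 0.1607971344348326 [47.7838 48.6647 52.5496] 0.57 [325.5, 182.6]
sc [0.559  0.3137] -4.866631903349912 0.17372978019923924 [54.2822 55.2698 57.2426] 0.95 [438.4, 238.9]
sc [0.4908 0.1582] 50.65561192564985 0.16352708124827725 [ 45.9073 106.9561 103.6764] 0.72 [370.2, 231.8]
sc [0.6353 0.2856] -3.7432840570886583 0.170086529793184 [55.1139 56.1911 57.8996] 0.71 [447.4, 259.0]
sc [0.3466 0.4474] -50.756996198771304 0.1632372335386671 [83.2385 59.7248 98.6239] 0.57 [441.1, 195.7]
sc [ 0.5889 -0.0912] 82.58746454677006 0.1672844767808791 [41.9521 44.4446 47.5693] 0.56 [273.2, 279.4]
sc [ 0.4781 -0.0752] -9.635378155065155 0.29245591992443254 [92.1725 96.2523 97.0619] 0.31 [265.6, 249.2]
```

View pics/w5.png

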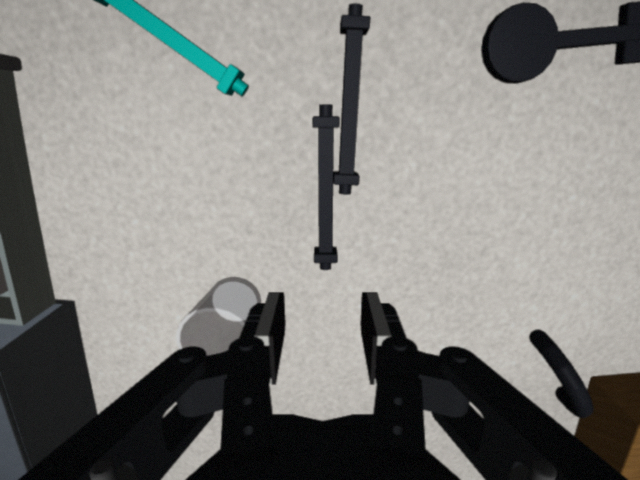

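{"op": "send_rows", "data": {"deltas": [[[-0.2, 0.05, 1.8], [0, 0, 0], 32], [[-0.2, 0.05, 3.6], [0, 0, 0], 32], [[-0.2, 0.05, 5], [0, 0, 0], 32], [[-0.2, 0.05, 5.8], [0, 0, 0], 32], [[-0.2, 0.05, 6.3], [0, 0, 0], 32], [[-0.2, 0.05, 6.3], [0, 0, 0], 32], [[-0.2, 0.05, 6.3], [0, 0, 0], 3], [[-0.2, 0.05, 6.3], [0, 0, 0], 3], [[-0.2, 0.05, 6.3], [0, 0, 0], 3], [[-0.2, 0.05, 6.3], [0, 0, 0], 3]]}}

```text
time: 19.55
position: [0.6576, 0.2867, 0.0098]
eef_rot: [0.088, 3.138, 0.002]
ft_force: [-0.1, -0.3, 7.1]
width: 0.0118
grip_force: 61.1
```

```bash
python3 - <<'E'
from h import *
np.set_printoptions(precision=4,suppress=True)
state()
# axle yaw -3.5, centre ~24 mm nearer robot along axle -> after turn, axle near end is which side: tool -x/+x
rows([(.5845,-.094,.2,-7.6)])
E
```

```text
{'time': np.float64(19.55), 'position': array([0.658, 0.287, 0.01 ]), 'eef_rot': array([0.088, 3.138, 0.002]), 'ft_force': array([-0.127, -0.294,  7.054]), 'width': np.float64(0.012), 'grip_force': np.float64(61.087), 'joint_pos': array([ 0.072,  1.048, -0.884,  1.491,  0.894,  1.036,  0.476])}
shift [  1.7  -12.8   -6.36] turn [ 0.03  0.01 15.73] or [ -0.01   0.03 -14.27]
```

```bash
python3 - <<'E'
from h import *
rows([(.5811,-.1193,.2,-7.6)])
E
```

```text
shift [  1.77 -13.65  -6.36] turn [3.000e-02 1.000e-02 1.573e+01] or [-1.000e-02  3.000e-02 -1.427e+01]
```

{"op": "send_rows", "data": {"deltas": [[[0, 0, -1], [0, 0, 0], 3], [[0, 0, -2.5], [0, 0, 0], 3], [[0, 0, -4.5], [0, 0, 0], 3], [[0, 0, -6.36], [0, 0, 0], 3], [[0, 0, -6.36], [0, 0, 0], 3], [[0, 0, -6.36], [0, 0, 0], 3]]}}

```text
time: 20.3
position: [0.6565, 0.2857, 0.1996]
eef_rot: [0.088, 3.139, -0.001]
ft_force: [0.1, -0.1, -1.4]
width: 0.0122
grip_force: 60.3
```

{"op": "send_rows", "data": {"deltas": [[[0.1, -1, 0], [0, 0, 1.6], 3], [[0.3, -2.6, 0], [0, 0, 3.2], 3], [[0.5, -4.2, 0], [0, 0, 4.8], 3], [[0.7, -5.8, 0], [0, 0, 6.4], 3], [[0.9, -7.4, 0], [0, 0, 8], 3], [[1.1, -9, 0], [0, 0, 9.6], 3], [[1.3, -10.6, 0], [0, 0, 11.2], 3], [[1.5, -12.2, 0], [0, 0, 12.8], 3], [[1.74, -13.6, 0], [0, 0, 14.4], 3], [[1.74, -13.6, 0], [0, 0, 15.73], 3]]}}

```text
time: 21.55
position: [0.5794, -0.1238, 0.1967]
eef_rot: [-2.375, -2.054, 0.006]
ft_force: [0.1, 0.8, -0.6]
width: 0.012
grip_force: 60.3
```

{"op": "send_rows", "data": {"deltas": [[[0, 0, 0], [0, 0, 0], 3], [[0, 0, 0], [0, 0, 0], 3], [[0, 0, 0], [0, 0, 0], 3], [[0, 0, 0], [0, 0, 0], 3]]}}

```text
time: 22.05
position: [0.5815, -0.1179, 0.1984]
eef_rot: [-2.362, -2.071, 0.0]
ft_force: [-0.5, 0.2, 0.9]
width: 0.0121
grip_force: 60.3
```

```bash
cat > held.py <<'E'
from h import *
np.set_printoptions(precision=4,suppress=True)
state(); s=env.snapshot('wrist'); p=env.read_state()['position']
for m,az,L,col,cf,uv in axles(s,'axle1','wrist',p[2]+.004):
    if abs(az)>60 and col.max()<100:
        a=np.radians(az%180); u=np.array([np.cos(a),np.sin(a)]); print('axle mid',m,az,L,cf,'centre from far end',m+u*(L/2-.08))
E
python3 - <<'E'
from held import *
save(s,'w6'); rows([(.5811,-.1193,.048,-7.6)])
E
```

```text
{'time': np.float64(22.05), 'position': array([ 0.582, -0.118,  0.198]), 'eef_rot': array([-2.362, -2.071,  0.   ]), 'ft_force': array([-0.516,  0.169,  0.91 ]), 'width': np.float64(0.012), 'grip_force': np.float64(60.328), 'joint_pos': array([ 0.702,  0.533, -0.751,  1.739,  0.415,  1.035, -0.327])}
axle mid [ 0.6099 -0.0676] 82.51943341286687 0.078285568020145 0.56 centre from far end [ 0.6046 -0.1081]
shift [-0.04 -0.01  5.02] turn [-0.   -0.    0.01] or [  0.    -0.   -29.99]
```

View pics/w6.png

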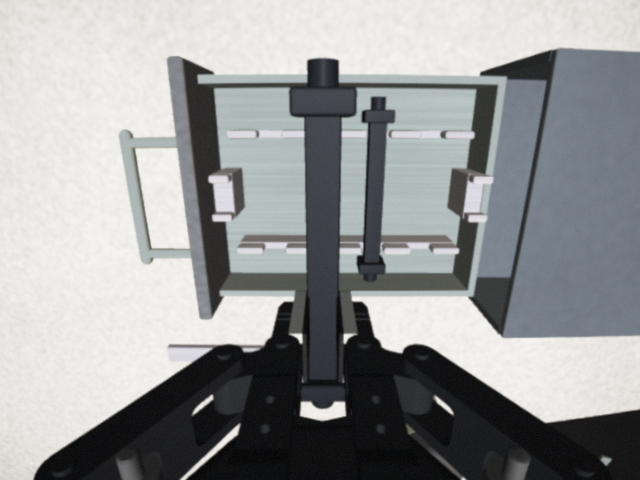

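```bash
python3 - <<'E'
from h import *
s=env.snapshot('wrist'); u=np.array([.1323,.9912])
print(toz(s,[(323,60)],.203)[0], toz(s,[(323,60)],.203)[0][:2]-.08*u)
print(toz(s,[(378,97),(371,281)],.051))
E
```

```text
[ 0.59562294 -0.01396781  0.203     ] [ 0.58503894 -0.09326381]
[[ 0.63903567 -0.022198    0.051     ]
 [ 0.61953365 -0.18251272  0.051     ]]
```

{"op": "send_rows", "data": {"deltas": [[[0, 0, 1.8], [0, 0, 0], 3], [[0, 0, 3], [0, 0, 0], 3], [[0, 0, 3.8], [0, 0, 0], 3], [[0, 0, 4.2], [0, 0, 0], 3], [[0, 0, 4.5], [0, 0, 0], 3], [[0, 0, 4.8], [0, 0, 0], 3], [[0, 0, 4.98], [0, 0, 0], 3], [[0, 0, 4.98], [0, 0, 0], 3], [[0, 0, 4.98], [0, 0, 0], 3]]}}

```text
time: 23.32
position: [0.5819, -0.1185, 0.0496]
eef_rot: [2.363, 2.069, 0.001]
ft_force: [0.2, -0.5, -1.2]
width: 0.012
grip_force: 60.3
```

{"op": "send_rows", "data": {"deltas": [[[0, 0, 0.07], [0, 0, 0], 3], [[0, 0, 0.07], [0, 0, 0], 28], [[0, 0, 0.07], [0, 0, 0], 28], [[0, 0, 0.07], [0, 0, 0], 28], [[0, 0, -0.8], [0, 0, 0], 28], [[0, 0, -2], [0, 0, 0], 28], [[0, 0, -4], [0, 0, 0], 28], [[0, 0, -5], [0, 0, 0], 28], [[0, 0, -5], [0, 0, 0], 28], [[0, 0, -5], [0, 0, 0], 28]]}}

```text
time: 24.58
position: [0.5809, -0.1187, 0.1984]
eef_rot: [-2.364, -2.069, 0.002]
ft_force: [-0.5, 0.3, -0.2]
width: 0.0275
grip_force: 0.0
```

```bash
python3 - <<'E'
from h import *
np.set_printoptions(precision=4,suppress=True)
state(); s=env.snapshot('wrist')
for o in axles(s,'axle1','wrist',.052): print(*o)
s=env.snapshot('top')
for o in axles(s,'axle1','top'): print('top',*o)
rows([(.556,.312,.18,85)])
E
```

```text
{'time': np.float64(24.575), 'position': array([ 0.581, -0.119,  0.198]), 'eef_rot': array([-2.364, -2.069,  0.002]), 'ft_force': array([-0.506,  0.31 , -0.183]), 'width': np.float64(0.028), 'grip_force': np.float64(0.0), 'joint_pos': array([ 0.705,  0.533, -0.753,  1.74 ,  0.416,  1.036, -0.329])}
[ 0.6287 -0.1014] 82.42398324975827 0.16133354043929926 [62.6555 64.9427 71.0386] 0.74 [377.3, 184.8]
[ 0.5852 -0.0944] 82.55973800558678 0.1616071460771485 [66.4918 68.6929 75.1823] 0.68 [325.2, 179.6]
top [0.3412 0.4441] -47.49309496767512 0.1602083368793123 [111.9624  63.4701 136.9915] 0.82 [124.9, 331.9]
top [ 0.6383 -0.0736] 82.63616006265366 0.09893164892809876 [48.4561 49.0538 54.6459] 0.72 [363.2, 193.1]
top [0.5542 0.3116] -5.217750220218704 0.1579859839439269 [50.9565 51.4239 56.6957] 0.7 [187.2, 234.9]
top [0.4848 0.1565] 51.27820616389337 0.15600376469462313 [ 62.4958 166.3542 163.6208] 0.68 [255.3, 268.7]
top [ 0.5926 -0.0758] 81.81491083367422 0.11690782267865596 [53.2476 53.9856 59.6322] 0.64 [365.2, 215.4]
shift [14.11 -2.72  0.61] turn [ -0.01  -0.02 -15.43] or [-0.02  0.01 14.57]
```

{"op": "send_rows", "data": {"deltas": [[[1.4, -0.3, 0], [0, 0, -1.7], 50], [[2.9, -0.6, 0], [0, 0, -3.4], 50], [[4.4, -0.9, 0], [0, 0, -5.1], 50], [[5.9, -1.2, 0], [0, 0, -6.8], 50], [[7.4, -1.5, 0], [0, 0, -8.5], 50], [[8.9, -1.8, 0], [0, 0, -10.2], 50], [[10.4, -2.1, 0], [0, 0, -11.9], 50], [[12, -2.4, 0.6], [0, 0, -13.6], 50], [[14.1, -2.72, 0.6], [0, 0, -15.4], 50], [[14.1, -2.72, 0.6], [0, 0, -15.4], 50]]}}

```text
time: 26.02
position: [0.5534, 0.3179, 0.1804]
eef_rot: [-0.128, -3.136, -0.006]
ft_force: [-0.1, -1.2, 0.3]
width: 0.05
grip_force: 0.0
```

{"op": "send_rows", "data": {"deltas": [[[0, 0, 1.5], [0, 0, 0], 50], [[0, 0, 2.5], [0, 0, 0], 50], [[0, 0, 2.5], [0, 0, 0], 50], [[0, 0, 2.5], [0, 0, 0], 50]]}}

```text
time: 26.52
position: [0.5571, 0.3118, 0.1072]
eef_rot: [0.144, 3.138, 0.001]
ft_force: [0.2, 0.1, -0.5]
width: 0.0496
grip_force: 0.0
```

```bash
python3 - <<'E'
from h import *
np.set_printoptions(precision=4,suppress=True)
state(); s=env.snapshot('wrist')
for o in axles(s,'axle1','wrist'): print(*o)
rows([(.555,.312,.008,84.8)])
E
```

```text
{'time': np.float64(26.525), 'position': array([0.557, 0.312, 0.107]), 'eef_rot': array([0.144, 3.138, 0.001]), 'ft_force': array([ 0.227,  0.082, -0.543]), 'width': np.float64(0.05), 'grip_force': np.float64(0.0), 'joint_pos': array([ 0.096,  0.853, -0.997,  1.678,  0.804,  1.073,  0.321])}
[0.5557 0.3138] -5.383767081093424 0.16397553978920598 [50.3281 51.1425 55.0444] 0.93 [323.1, 225.5]
[0.4873 0.1623] 50.60559214977346 0.15481075769415387 [  9.7838 126.2814 119.0671] 0.6 [95.6, 164.1]
shift [ 0.08 -0.02  3.33] turn [ 0.01  0.02 -0.01] or [ 0.03 -0.02 29.99]
```

{"op": "send_rows", "data": {"deltas": [[[0.05, 0, 1.6], [0, 0, 0], 50], [[0.05, 0, 2.8], [0, 0, 0], 50], [[0.05, 0, 3.3], [0, 0, 0], 50], [[0.05, 0, 3.3], [0, 0, 0], 50], [[0.05, 0, 3.3], [0, 0, 0], 3], [[0.05, 0, 3.3], [0, 0, 0], 3], [[0.05, 0, 3.3], [0, 0, 0], 3], [[0.05, 0, 3.3], [0, 0, 0], 3], [[0.05, 0, 3.3], [0, 0, 0], 3], [[0.05, 0, 3.3], [0, 0, 0], 3]]}}

```text
time: 27.88
position: [0.556, 0.3125, 0.009]
eef_rot: [0.143, 3.136, 0.002]
ft_force: [-0.8, -0.8, 7.1]
width: 0.0123
grip_force: 60.1
```

{"op": "send_rows", "data": {"deltas": [[[0, 0, -1], [0, 0, 0], 3], [[0, 0, -2.5], [0, 0, 0], 3], [[0, 0, -4.5], [0, 0, 0], 3], [[0, 0, -6.4], [0, 0, 0], 3], [[0, 0, -6.4], [0, 0, 0], 3], [[0, 0, -6.4], [0, 0, 0], 3]]}}

```text
time: 28.62
position: [0.555, 0.3111, 0.1988]
eef_rot: [0.143, 3.138, -0.002]
ft_force: [-0.4, 0.5, -0.8]
width: 0.0123
grip_force: 59.3
```

```bash
python3 - <<'E'
from h import *
state(); rows([(.5409,-.0882,.2,-7.6)])
E
```

```text
{'time': np.float64(28.625), 'position': array([0.555, 0.311, 0.199]), 'eef_rot': array([ 1.430e-01,  3.138e+00, -2.000e-03]), 'ft_force': array([-0.385,  0.514, -0.806]), 'width': np.float64(0.012), 'grip_force': np.float64(59.276), 'joint_pos': array([ 0.138,  0.757, -1.078,  1.62 ,  0.706,  1.204,  0.385])}
shift [ -0.74 -13.3   -0.02] turn [-1.00e-02  1.00e-02  1.54e+01] or [-1.00e-02 -1.00e-02 -1.46e+01]
```

{"op": "send_rows", "data": {"deltas": [[[-0.05, -1, 0], [0, 0, 1.6], 3], [[-0.1, -2.6, 0], [0, 0, 3.2], 3], [[-0.2, -4.2, 0], [0, 0, 4.8], 3], [[-0.3, -5.8, 0], [0, 0, 6.4], 3], [[-0.4, -7.4, 0], [0, 0, 8], 3], [[-0.5, -9, 0], [0, 0, 9.6], 3], [[-0.6, -10.6, 0], [0, 0, 11.2], 3], [[-0.7, -12.2, 0], [0, 0, 12.8], 3], [[-0.74, -13.3, 0], [0, 0, 14.4], 3], [[-0.74, -13.3, 0], [0, 0, 15.4], 3]]}}

```text
time: 29.88
position: [0.5395, -0.0918, 0.197]
eef_rot: [-2.373, -2.056, 0.006]
ft_force: [-0.5, 0.0, -0.1]
width: 0.0115
grip_force: 59.3
```

{"op": "send_rows", "data": {"deltas": [[[0, 0, 0], [0, 0, 0], 3], [[0, 0, 0], [0, 0, 0], 3], [[0, 0, 0], [0, 0, 0], 3], [[0, 0, 0], [0, 0, 0], 3]]}}

```text
time: 30.38
position: [0.541, -0.0872, 0.199]
eef_rot: [-2.362, -2.07, 0.0]
ft_force: [0.4, -0.3, -1.5]
width: 0.012
grip_force: 59.3
```

```bash
python3 - <<'E'
from held import *
save(s,'w7'); rows([(.5409,-.0882,.049,-7.6)])
E
```

```text
{'time': np.float64(30.375), 'position': array([ 0.541, -0.087,  0.199]), 'eef_rot': array([-2.362, -2.07 ,  0.   ]), 'ft_force': array([ 0.38 , -0.317, -1.54 ]), 'width': np.float64(0.012), 'grip_force': np.float64(59.268), 'joint_pos': array([ 0.723,  0.466, -0.795,  1.846,  0.392,  0.994, -0.369])}
axle mid [ 0.5678 -0.048 ] 82.27899529090087 0.07731944327327446 0.86 centre from far end [ 0.5622 -0.089 ]
axle mid [ 0.5887 -0.0516] 82.64367766835136 0.07784059767134241 0.72 centre from far end [ 0.5834 -0.0924]
axle mid [ 0.5421 -0.0803] 82.40012137823248 0.1479108632077474 0.69 centre from far end [ 0.5413 -0.0863]
shift [-0.03 -0.    5.  ] turn [-0.    0.    0.01] or [ -0.    -0.   -29.99]
```

View pics/w7.png

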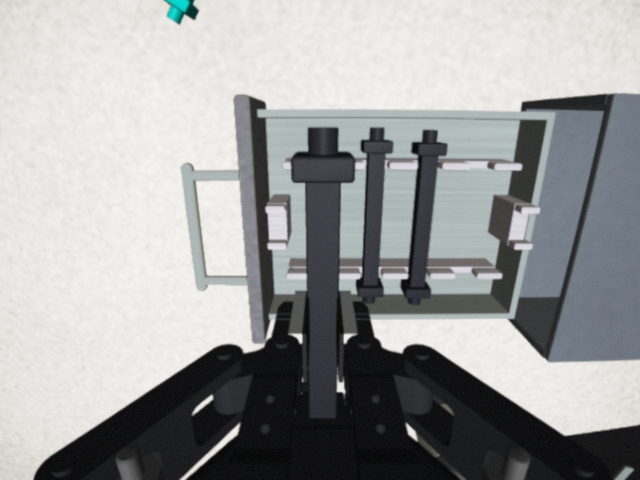

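{"op": "send_rows", "data": {"deltas": [[[-0.04, 0, 1.8], [0, 0, 0], 3], [[-0.04, 0, 3], [0, 0, 0], 3], [[-0.04, 0, 3.8], [0, 0, 0], 3], [[-0.04, 0, 4.2], [0, 0, 0], 3], [[-0.04, 0, 4.5], [0, 0, 0], 3], [[-0.04, 0, 4.8], [0, 0, 0], 3], [[-0.04, 0, 5], [0, 0, 0], 3], [[-0.04, 0, 5], [0, 0, 0], 3], [[-0.04, 0, 5.04], [0, 0, 0], 3]]}}

```text
time: 31.6
position: [0.5413, -0.0888, 0.0484]
eef_rot: [2.363, 2.069, 0.001]
ft_force: [0.7, 0.4, -1.3]
width: 0.0121
grip_force: 59.3
```

{"op": "send_rows", "data": {"deltas": [[[0, 0, 0.05], [0, 0, 0], 3], [[0, 0, 0.05], [0, 0, 0], 25], [[0, 0, 0.05], [0, 0, 0], 25], [[0, 0, 0.05], [0, 0, 0], 25], [[0, 0, -0.8], [0, 0, 0], 25], [[0, 0, -2], [0, 0, 0], 25], [[0, 0, -4], [0, 0, 0], 25], [[0, 0, -5], [0, 0, 0], 25], [[0, 0, -5], [0, 0, 0], 25], [[0, 0, -5], [0, 0, 0], 25]]}}

```text
time: 32.85
position: [0.5402, -0.089, 0.1971]
eef_rot: [-2.363, -2.068, 0.002]
ft_force: [-0.2, 0.3, -0.2]
width: 0.0246
grip_force: 0.0
```

```bash
python3 - <<'E'
from h import *
np.set_printoptions(precision=4,suppress=True)
state(); s=env.snapshot('wrist'); save(s,'w8')
for o in axles(s,'axle1','wrist',.052): print(*o)
s=env.snapshot('top')
for o in axles(s,'axle1','top'): print('top',*o)
for c in ['top','wrist']:
  for d in env.silhouettes('keeper',c): print(c,d['conf'],d['uv'],d['region'].sum())
for o in axles(s,'keeper','top',.012): print('keep',*o)
s=env.snapshot('scene')
for o in axles(s,'keeper','scene',.012): print('keep sc',*o)
rows([(.45,-.24,.2,82.4)])
E
```

```text
{'time': np.float64(32.85), 'position': array([ 0.54 , -0.089,  0.197]), 'eef_rot': array([-2.363, -2.068,  0.002]), 'ft_force': array([-0.185,  0.265, -0.238]), 'width': np.float64(0.025), 'grip_force': np.float64(0.0), 'joint_pos': array([ 0.728,  0.469, -0.798,  1.848,  0.397,  0.993, -0.371])}
[ 0.5413 -0.0882] 82.50441979202691 0.1618353149142793 [60.5079 62.6131 68.6431] 0.91 [322.9, 211.3]
[ 0.5854 -0.0939] 82.79402022346648 0.1601480064560532 [55.9739 58.0351 63.8987] 0.9 [375.7, 208.1]
[ 0.6284 -0.1015] 82.79777912832253 0.163089840517074 [49.6088 51.6024 56.9966] 0.8 [425.3, 211.9]
[0.4578 0.0887] -2.407152819510088 0.024312682219136836 [ 24.382  135.3946 128.3591] 0.71 [182.0, 5.7]
[ 0.5783 -0.0819] -9.158049402006895 0.3162793489032787 [142.9228 148.886  148.538 ] 0.47 [392.4, 202.5]
top [0.3411 0.4441] -46.82747254811068 0.16021673361456612 [108.2358  57.8358 134.383 ] 0.88 [126.4, 330.2]
top [ 0.5492 -0.0516] 81.69850312230545 0.08193181535976604 [51.9965 52.6354 58.4062] 0.79 [350.7, 234.9]
top [ 0.6408 -0.0553] 82.06295518162167 0.057670357990734236 [47.4279 47.8607 53.5224] 0.78 [356.5, 192.4]
top [ 0.5962 -0.0487] 82.86405945190751 0.061633547067971514 [52.5    53.1435 58.9352] 0.6 [350.9, 215.5]
top [0.4858 0.158 ] 51.281921641468415 0.15634031869581927 [ 63.9243 161.6355 159.0618] 0.58 [254.1, 265.6]
top [ 0.5932 -0.067 ] -14.293294783257835 0.3203337922063275 [114.7571 118.3264 121.7659] 0.21 [358.6, 198.3]
top 0.65 [463.5, 227.3] 170
wrist 0.6 [310.4, 373.5] 1629
wrist 0.37 [392.2, 203.2] 54746
keep [ 0.5551 -0.2946] 1.5370047187756484 0.0681684693261401 [150.7412 148.2294 158.2824] 0.65 [463.5, 227.3]
keep sc [ 0.4946 -0.2819] -7.513396066632993 0.2246248984095394 [110.6536 111.7186 115.7171] 0.7 [177.0, 274.9]
shift [-5.4  -2.33 -0.08] turn [ -0.    -0.01 -15.  ] or [-0.01  0.   15.  ]
```

{"op": "send_rows", "data": {"deltas": [[[-0.6, -0.3, 0], [0, 0, 1.6], 40], [[-1.3, -0.6, 0], [0, 0, 3.2], 40], [[-2, -0.9, 0], [0, 0, 4.8], 40], [[-2.7, -1.2, 0], [0, 0, 6.4], 40], [[-3.4, -1.5, 0], [0, 0, 8], 40], [[-4.2, -1.8, 0], [0, 0, 9.6], 40], [[-5, -2.1, 0], [0, 0, 11.2], 40], [[-5.8, -2.4, 0], [0, 0, 12.8], 40], [[-6.6, -2.8, 0], [0, 0, 14.4], 40], [[-6.6, -2.8, 0], [0, 0, 15], 40]]}}

```text
time: 34.55
position: [0.43, -0.276, 0.1979]
eef_rot: [3.133, -0.219, -0.001]
ft_force: [0.8, 1.1, -0.4]
width: 0.0399
grip_force: 0.0
```

{"op": "send_rows", "data": {"deltas": [[[0, 0, 0], [0, 0, 0], 45], [[0, 0, 0], [0, 0, 0], 45], [[0, 0, 0], [0, 0, 0], 45], [[0, 0, 0], [0, 0, 0], 45]]}}

```text
time: 35.05
position: [0.4315, -0.2738, 0.198]
eef_rot: [-3.135, 0.207, 0.0]
ft_force: [-0.1, -0.6, 0.4]
width: 0.045
grip_force: 0.0
```

```bash
python3 - <<'E'
from h import *
np.set_printoptions(precision=4,suppress=True)
state(); s=env.snapshot('wrist'); save(s,'w9')
for d in env.mark_of('keeper','wrist'): print(d,toz(s,d['uv'],0)[0])
for o in axles(s,'keeper','wrist',.008): print('keep',*o)
rows([(.482,-.282,.1,82.4)])
E
```

```text
{'time': np.float64(35.05), 'position': array([ 0.432, -0.274,  0.198]), 'eef_rot': array([-3.135,  0.207,  0.   ]), 'ft_force': array([-0.111, -0.601,  0.417]), 'width': np.float64(0.045), 'grip_force': np.float64(0.0), 'joint_pos': array([ 0.865,  0.315, -0.433,  1.949,  0.165,  0.912, -1.353])}
{'uv': [325.2, 154.2], 'conf': 0.96} [ 0.4849 -0.2839  0.    ]
{'uv': [86.7, 252.0], 'conf': 0.22} [ 0.417  -0.0112  0.    ]
keep [ 0.4827 -0.2829] -7.511114496245 0.21464406265366415 [136.962  135.5028 141.2758] 0.84 [324.6, 142.1]
shift [1.71 0.05 3.27] turn [ -0.  -0. -30.] or [-0.  0.  0.]
```

View pics/w9.png

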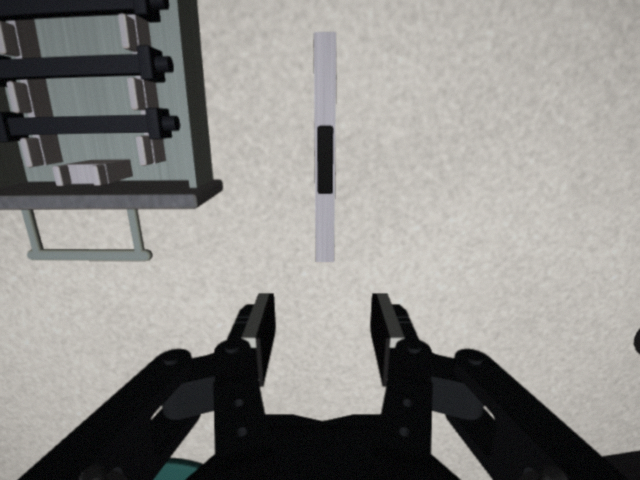

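{"op": "send_rows", "data": {"deltas": [[[1.7, 0.07, 0.5], [0, 0, 0], 45], [[1.7, 0.07, 2], [0, 0, 0], 45], [[1.7, 0.07, 4], [0, 0, 0], 45], [[1.7, 0.07, 5.4], [0, 0, 0], 45], [[1.7, 0.07, 6.15], [0, 0, 0], 45], [[1.7, 0.07, 6.15], [0, 0, 0], 45], [[1.7, 0.07, 6.15], [0, 0, 0], 3], [[1.7, 0.07, 6.15], [0, 0, 0], 3], [[1.7, 0.07, 6.15], [0, 0, 0], 3], [[1.7, 0.07, 6.15], [0, 0, 0], 3]]}}

```text
time: 36.45
position: [0.4828, -0.2833, 0.015]
eef_rot: [3.133, -0.208, 0.004]
ft_force: [-0.4, 0.3, 7.0]
width: 0.0126
grip_force: 59.6
```

{"op": "send_rows", "data": {"deltas": [[[0, 0, 0], [0, 0, 0], 3], [[0, 0, 0], [0, 0, 0], 3], [[0, 0, -1.5], [0, 0, 0], 3], [[0, 0, -3.5], [0, 0, 0], 3], [[0, 0, -5.5], [0, 0, 0], 3], [[0, 0, -5.5], [0, 0, 0], 3], [[0, 0, -5.5], [0, 0, 0], 3]]}}

```text
time: 37.33
position: [0.4808, -0.2827, 0.1781]
eef_rot: [3.134, -0.209, -0.002]
ft_force: [0.2, 0.6, -1.8]
width: 0.0125
grip_force: 59.0
```

```bash
python3 - <<'E'
from h import *
state(); rows([(.6085,-.0968,.178,82.4)])
E
```

```text
{'time': np.float64(37.325), 'position': array([ 0.481, -0.283,  0.178]), 'eef_rot': array([ 3.134e+00, -2.090e-01, -2.000e-03]), 'ft_force': array([ 0.216,  0.57 , -1.786]), 'width': np.float64(0.012), 'grip_force': np.float64(58.995), 'joint_pos': array([ 0.814,  0.419, -0.429,  1.857,  0.217,  0.912, -1.42 ])}
shift [ 3.4  -6.71 -0.  ] turn [ 1.e-02 -0.e+00  3.e+01] or [ 0.    0.01 -0.  ]
```

{"op": "send_rows", "data": {"deltas": [[[0.6, -1.2, 0], [0, 0, 0], 3], [[1.3, -2.6, 0], [0, 0, 0], 3], [[2, -4, 0], [0, 0, 0], 3], [[2.7, -5.4, 0], [0, 0, 0], 3], [[3.4, -6.71, 0], [0, 0, 0], 3], [[3.4, -6.71, 0], [0, 0, 0], 3], [[3.4, -6.71, 0], [0, 0, 0], 3], [[3.4, -6.71, 0], [0, 0, 0], 3]]}}

```text
time: 38.33
position: [0.6083, -0.0984, 0.1774]
eef_rot: [3.134, -0.212, -0.004]
ft_force: [0.1, 0.9, -1.7]
width: 0.0126
grip_force: 59.0
```

```bash
python3 - <<'E'
from h import *
np.set_printoptions(precision=4,suppress=True)
state(); s=env.snapshot('wrist'); save(s,'w10')
for n,z in [('support_front',.059),('support_back',.059)]:
    for d in env.mark_of(n,'wrist')[:2]: print(n,d['conf'],toz(s,d['uv'],z)[0])
for o in axles(s,'keeper','wrist',env.read_state()['position'][2]-.0065): print('keep',*o)
rows([(.6085,-.0968,.0755,82.4)])
E
```

```text
{'time': np.float64(38.325), 'position': array([ 0.608, -0.098,  0.177]), 'eef_rot': array([ 3.134, -0.212, -0.004]), 'ft_force': array([ 0.087,  0.91 , -1.696]), 'width': np.float64(0.013), 'grip_force': np.float64(59.009), 'joint_pos': array([ 0.445,  0.52 , -0.457,  1.711,  0.269,  0.975, -1.818])}
keep [ 0.6231 -0.101 ] -7.639782096046815 0.185280375498572 [155.0424 153.8674 159.6714] 0.89 [318.9, 217.2]
shift [-0.02 -0.03  3.43] turn [ 0.   -0.01 29.99] or [ 0.    0.   -0.01]
```

View pics/w10.png

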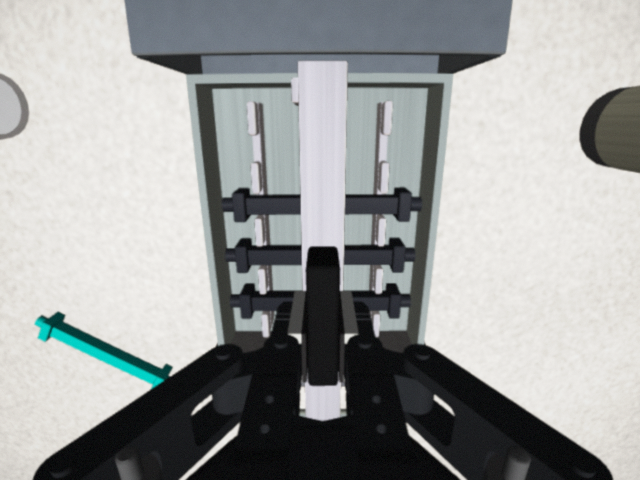

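{"op": "send_rows", "data": {"deltas": [[[-0.04, -0.05, 1.2], [0, 0, 0], 3], [[-0.04, -0.05, 2], [0, 0, 0], 3], [[-0.04, -0.05, 2.5], [0, 0, 0], 3], [[-0.04, -0.05, 2.8], [0, 0, 0], 3], [[-0.04, -0.05, 3.1], [0, 0, 0], 3], [[-0.04, -0.05, 3.3], [0, 0, 0], 3], [[-0.04, -0.05, 3.4], [0, 0, 0], 3], [[-0.04, -0.05, 3.4], [0, 0, 0], 3], [[-0.04, -0.05, 3.4], [0, 0, 0], 3]]}}

```text
time: 39.65
position: [0.6087, -0.095, 0.0768]
eef_rot: [3.135, -0.208, 0.001]
ft_force: [-0.6, -0.0, -1.6]
width: 0.013
grip_force: 59.1
```

{"op": "send_rows", "data": {"deltas": [[[0, 0.03, 0.05], [0, 0, 0], 3], [[0, 0.03, 0.1], [0, 0, 0], 3], [[0, 0.03, 0.1], [0, 0, 0], 3], [[0, 0.03, 0.1], [0, 0, 0], 3], [[0, 0.03, 0.1], [0, 0, 0], 3]]}}

```text
time: 40.28
position: [0.6087, -0.0962, 0.074]
eef_rot: [3.134, -0.209, 0.001]
ft_force: [-1.3, -1.9, 6.2]
width: 0.0122
grip_force: 60.0
```

Contact on the supports. Release and rise.

{"op": "send_rows", "data": {"deltas": [[[0, 0, 0], [0, 0, 0], 40], [[0, 0, 0], [0, 0, 0], 40], [[0, 0, 0], [0, 0, 0], 40], [[0, 0, 0], [0, 0, 0], 40], [[0, 0, -1.5], [0, 0, 0], 40], [[0, 0, -3.5], [0, 0, 0], 40], [[0, 0, -5.5], [0, 0, 0], 40], [[-1.5, 0, -7], [0, 0, 0], 40], [[-2.6, 0, -7], [0, 0, 0], 40], [[-2.6, 0, -7], [0, 0, 0], 40]]}}

```text
time: 41.52
position: [0.5295, -0.0855, 0.2845]
eef_rot: [3.133, -0.208, 0.001]
ft_force: [0.0, -0.9, 0.1]
width: 0.0404
grip_force: 0.0
```

```bash
python3 - <<'E'
from h import *
np.set_printoptions(precision=4,suppress=True)
state(); s=env.snapshot('wrist')
for o in axles(s,'keeper','wrist',.067): print('keep',*o)
for o in axles(s,'axle1','wrist',.052): print(*o)
for d in env.mark_of('handle','wrist')[:2]: print(d['conf'],toz(s,d['uv'],.076)[0])
i=s['img']; cv2.imwrite('pics/w11.png',i[:,:,::-1])
rows([(.437,-.0745,.2,-7.6),(.437,-.0745,.07,-7.6)])
E
```

```text
{'time': np.float64(41.525), 'position': array([ 0.529, -0.086,  0.284]), 'eef_rot': array([ 3.133, -0.208,  0.001]), 'ft_force': array([ 0.01 , -0.908,  0.051]), 'width': np.float64(0.04), 'grip_force': np.float64(0.0), 'joint_pos': array([ 0.536,  0.273, -0.523,  1.796,  0.153,  1.112, -1.742])}
keep [ 0.6093 -0.0965] -7.610045386227853 0.21545183592160116 [145.4073 144.1298 150.4527] 0.71 [318.7, 109.9]
[0.498  0.1356] 51.49426705462051 0.1459368683718809 [ 17.0652 140.4417 132.7749] 0.94 [141.5, 248.4]
[ 0.6289 -0.1011] 82.61610719654357 0.16024068565487148 [52.876  54.7324 59.602 ] 0.85 [334.9, 106.2]
[0.3873 0.3707] -45.08000324248576 0.09006215136026163 [79.7317 38.6167 99.6794] 0.81 [7.0, 336.0]
[ 0.5423 -0.0876] 82.41165267751376 0.16097991916564874 [45.8592 47.635  52.4533] 0.78 [331.6, 189.3]
[ 0.5856 -0.0933] 82.45473872409826 0.16168084583478493 [52.2018 54.0762 59.0274] 0.75 [309.1, 147.7]
0.63 [ 0.4384 -0.0733  0.076 ]
shift [-3.18  0.05  2.77] turn [ -0.01  -0.   -15.  ] or [-0.    0.01 15.  ]
shift [-3.17  0.05  7.1 ] turn [ -0.01  -0.   -15.  ] or [-0.    0.01 15.  ]
```

View pics/w11.png

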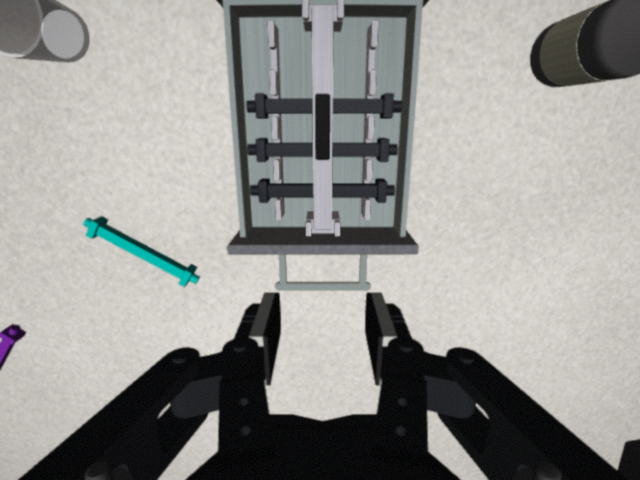

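{"op": "send_rows", "data": {"deltas": [[[-0.4, 0, 0.3], [0, 0, -1.7], 32], [[-0.8, 0, 0.6], [0, 0, -3.4], 32], [[-1.2, 0, 1], [0, 0, -5.1], 32], [[-1.6, 0, 1.4], [0, 0, -6.8], 32], [[-2, 0, 1.8], [0, 0, -8.5], 32], [[-2.4, 0, 2.2], [0, 0, -10.2], 32], [[-2.8, 0, 2.6], [0, 0, -11.9], 32], [[-3.18, 0.05, 2.8], [0, 0, -13.6], 32], [[-3.18, 0.05, 2.8], [0, 0, -15], 32], [[-3.18, 0.05, 2.8], [0, 0, -15], 32]]}}

```text
time: 42.98
position: [0.4368, -0.0745, 0.1991]
eef_rot: [-2.365, -2.066, -0.001]
ft_force: [0.2, -0.7, 0.3]
width: 0.0319
grip_force: 0.0
```

{"op": "send_rows", "data": {"deltas": [[[0, 0, 1], [0, 0, 0], 32], [[0, 0, 2], [0, 0, 0], 32], [[0, 0, 2], [0, 0, 0], 32], [[0, 0, 2], [0, 0, 0], 32], [[0, 0, 2], [0, 0, 0], 32]]}}

```text
time: 43.6
position: [0.4372, -0.0746, 0.1405]
eef_rot: [2.363, 2.067, 0.002]
ft_force: [-0.2, 0.5, -0.4]
width: 0.0317
grip_force: 0.0
```

```bash
python3 - <<'E'
from h import *
np.set_printoptions(precision=4,suppress=True)
state(); s=env.snapshot('wrist'); save(s,'w12')
for d in env.mark_of('handle','wrist')[:2]: print(d['conf'],d['uv'],toz(s,d['uv'],.076)[0])
rows([(.4365,-.0742,.060,-7.6)])
E
```

```text
{'time': np.float64(43.6), 'position': array([ 0.437, -0.075,  0.141]), 'eef_rot': array([2.363, 2.067, 0.002]), 'ft_force': array([-0.194,  0.477, -0.38 ]), 'width': np.float64(0.032), 'grip_force': np.float64(0.0), 'joint_pos': array([ 0.736,  0.358, -0.741,  2.132,  0.348,  0.769, -0.361])}
0.87 [317.7, 252.0] [ 0.4348 -0.0717  0.076 ]
0.27 [465.8, 241.5] [ 0.5316 -0.0774  0.076 ]
shift [ 0.02 -0.02  2.68] turn [ 0.02  0.01 -0.01] or [ 0.01 -0.03 29.99]
```

View pics/w12.png

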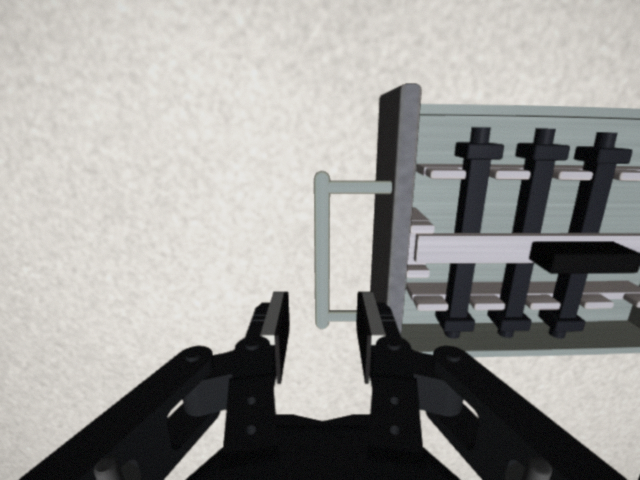

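{"op": "send_rows", "data": {"deltas": [[[0, -0.03, 1.2], [0, 0, 0], 30], [[0, -0.03, 2.2], [0, 0, 0], 30], [[0, -0.03, 2.65], [0, 0, 0], 30], [[0, -0.03, 2.65], [0, 0, 0], 30], [[0, -0.03, 2.65], [0, 0, 0], 20], [[0, -0.03, 2.65], [0, 0, 0], 14], [[0, -0.03, 2.65], [0, 0, 0], 3], [[0, -0.03, 2.65], [0, 0, 0], 3], [[0, -0.03, 2.65], [0, 0, 0], 3], [[0, -0.03, 2.65], [0, 0, 0], 3]]}}

```text
time: 44.95
position: [0.4366, -0.0746, 0.061]
eef_rot: [2.362, 2.068, 0.002]
ft_force: [0.3, -0.1, 6.1]
width: 0.0074
grip_force: 58.8
```

{"op": "send_rows", "data": {"deltas": [[[0, 0.08, 0], [0, 0, 0], 3], [[0, 0.22, 0], [0, 0, 0], 3], [[0, 0.42, 0], [0, 0, 0], 3], [[0, 0.68, 0], [0, 0, 0], 3], [[0, 0.96, 0], [0, 0, 0], 3], [[0, 1.24, 0], [0, 0, 0], 3], [[0, 1.52, 0], [0, 0, 0], 3], [[0, 1.8, 0], [0, 0, 0], 3], [[0, 2.08, 0], [0, 0, 0], 3], [[0, 2.36, 0], [0, 0, 0], 3]]}}

```text
time: 46.2
position: [0.5059, -0.0839, 0.061]
eef_rot: [2.363, 2.069, -0.001]
ft_force: [-2.4, -0.2, 9.7]
width: 0.0076
grip_force: 59.1
```

{"op": "send_rows", "data": {"deltas": [[[0, 0.28, 0], [0, 0, 0], 3], [[0, 0.56, 0], [0, 0, 0], 3], [[0, 0.84, 0], [0, 0, 0], 3], [[0, 1.12, 0], [0, 0, 0], 3], [[0, 1.4, 0], [0, 0, 0], 3], [[0, 1.68, 0], [0, 0, 0], 3], [[0, 1.96, 0], [0, 0, 0], 3], [[0, 2.24, 0], [0, 0, 0], 3], [[0, 2.52, 0], [0, 0, 0], 3], [[0, 2.8, 0], [0, 0, 0], 3]]}}

```text
time: 47.45
position: [0.5891, -0.095, 0.061]
eef_rot: [2.364, 2.069, -0.001]
ft_force: [-2.3, 0.5, 6.8]
width: 0.0076
grip_force: 58.9
```

{"op": "send_rows", "data": {"deltas": [[[0, 0.28, 0], [0, 0, 0], 3], [[0, 0.56, 0], [0, 0, 0], 3], [[0, 0.84, 0], [0, 0, 0], 3], [[0, 1.12, 0], [0, 0, 0], 3], [[0, 1.4, 0], [0, 0, 0], 3], [[0, 1.68, 0], [0, 0, 0], 3], [[0, 1.94, 0], [0, 0, 0], 3], [[0, 2.18, 0], [0, 0, 0], 3], [[0, 2.38, 0], [0, 0, 0], 3], [[0, 2.54, 0], [0, 0, 0], 3]]}}

```text
time: 48.7
position: [0.6645, -0.105, 0.061]
eef_rot: [2.364, 2.069, -0.0]
ft_force: [-2.3, 0.3, 5.9]
width: 0.0072
grip_force: 58.8
```

{"op": "send_rows", "data": {"deltas": [[[0, 0.1, 0], [0, 0, 0], 3], [[0, 0.18, 0], [0, 0, 0], 3], [[0, 0.24, 0], [0, 0, 0], 3], [[0, 0.29, 0], [0, 0, 0], 3], [[0, 0.33, 0], [0, 0, 0], 3], [[0, 0.33, 0], [0, 0, 0], 3], [[0, 0.33, 0], [0, 0, 0], 3]]}}

```text
time: 49.58
position: [0.6744, -0.1064, 0.0611]
eef_rot: [2.364, 2.069, 0.0]
ft_force: [-1.5, -0.6, 5.7]
width: 0.008
grip_force: 58.7
```

{"op": "send_rows", "data": {"deltas": [[[0, 0.03, 0], [0, 0, 0], 3], [[0, 0.06, 0], [0, 0, 0], 3], [[0, 0.09, 0], [0, 0, 0], 3], [[0, 0.09, 0], [0, 0, 0], 3], [[0, 0.09, 0], [0, 0, 0], 3]]}}

```text
time: 50.2
position: [0.6745, -0.1064, 0.061]
eef_rot: [-2.362, -2.067, 0.007]
ft_force: [-9.9, 1.4, 12.0]
width: 0.0077
grip_force: 59.4
```

{"op": "send_rows", "data": {"deltas": [[[0, -0.07, 0], [0, 0, 0], 3], [[0, -0.07, 0], [0, 0, 0], 3], [[0, -0.07, 0], [0, 0, 0], 26], [[0, -0.07, 0], [0, 0, 0], 26], [[0, -0.07, 0], [0, 0, 0], 26], [[0, -0.07, -1.2], [0, 0, 0], 26], [[0, -0.07, -2.6], [0, 0, 0], 26], [[0, -1, -4.5], [0, 0, 0], 26], [[0, -2.5, -5], [0, 0, 0], 26], [[0, -4, -5], [0, 0, 0], 26]]}}

```text
time: 51.45
position: [0.5577, -0.0903, 0.2117]
eef_rot: [2.361, 2.068, 0.003]
ft_force: [-0.5, 0.0, -0.1]
width: 0.0261
grip_force: 0.0
```

{"op": "send_rows", "data": {"deltas": [[[3, -1, 0], [0, 0, 0], 26], [[6, -1, 0], [0, 0, 0], 26], [[6, -1, 0], [0, 0, 0], 26], [[6, -1, 0], [0, 0, 0], 26], [[6, -1, 0], [0, 0, 0], 26]]}}

```text
time: 52.08
position: [0.5519, 0.0913, 0.2097]
eef_rot: [2.363, 2.07, -0.001]
ft_force: [0.4, -0.1, -0.1]
width: 0.0259
grip_force: 0.0
```

```bash
python3 - <<'E'
from h import *
np.set_printoptions(precision=4,suppress=True)
state()
for c in ['top','scene']:
    s=env.snapshot(c); save(s,c+'_end')
    for d in env.mark_of('handle',c)[:2]: print(c,d['conf'],d['uv'],toz(s,d['uv'],.076)[0])
    for o in axles(s,'axle1',c): print(*o)
print('expected handle', .4358+.9912*.24,-.0741-.1323*.24)
E
```

```text
{'time': np.float64(52.075), 'position': array([0.552, 0.091, 0.21 ]), 'eef_rot': array([ 2.363,  2.07 , -0.001]), 'ft_force': array([ 0.398, -0.146, -0.053]), 'width': np.float64(0.026), 'grip_force': np.float64(0.0), 'joint_pos': array([ 0.363,  0.458, -0.753,  1.811,  0.364,  1.017, -0.666])}
top 0.94 [379.1, 171.6] [ 0.6796 -0.1011  0.076 ]
top 0.63 [499.0, 191.1] [ 0.6411 -0.3555  0.076 ]
[0.4946 0.1697] 50.122320142234 0.1270135918482707 [ 68.445  158.2904 155.9391] 0.87 [246.1, 261.1]
[0.3418 0.4436] -46.706806205052686 0.15891326479875684 [108.7934  61.349  133.441 ] 0.71 [127.8, 327.8]
scene 0.71 [275.2, 280.9] [ 0.6717 -0.1004  0.076 ]
[0.4901 0.1575] 50.31826728253645 0.16144142358310185 [31.6988 97.4672 94.2162] 0.68 [366.2, 231.6]
[0.346  0.4457] -47.26644049938071 0.1732207143321023 [ 90.5321  68.0377 105.7396] 0.63 [449.2, 190.2]
expected handle 0.6736880000000001 -0.105852
```

View pics/top_end.png

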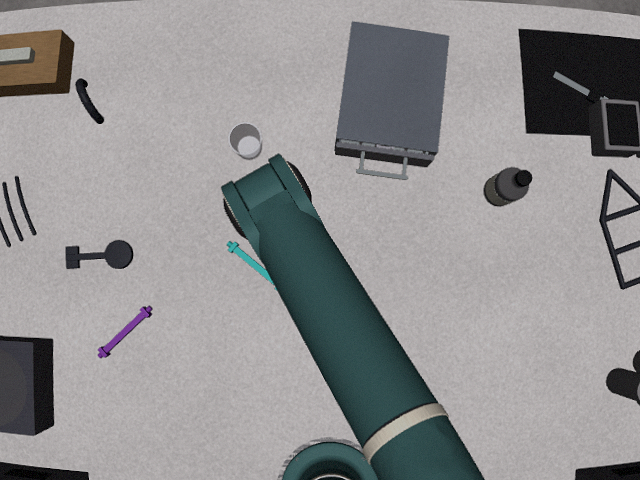

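The top view shows the drawer shut, with the handle at (383,175). No dark axle is left on the bench, and the bottle, cup and jockey wheel stand where they were.

```bash
python3 -c "
from bench import env
print(env.hand_in())"
```

```text
the job is handed in; nothing more can be done
None
```

I racked all three dark grey axles found on the bench, laid the keeper bar back over them, pushed the drawer fully shut and handed the job in at about 52 s. I last saw the axles and bar in place just before the push; no verdict came back.

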